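# Open the screw clamp and lay the sawn tube in the tray

### The job

Wind the red handwheel of the blue screw clamp open, right up until the screw comes against its top stop, without forcing it or shoving the clamp about on its rubber mounts. Then take the freed aluminium tube out of the clamp and lay it flat in the yellow tray. Do not drag at the tube before the screw is fully up, do not drop it, and leave the other things on the bench where they are.

Things in the scene. Friction and masses are not known exactly. Their poses are not given: they have to be found in the camera images.
- clamp: Blue C-frame screw clamp on 4 rubber mounts. Origin: bench top, below its upright screw. Base plate top 20 mm high, x -45 to 95, y -55 to 215 mm. Column on the +x side (x 55 to 90, y -35 to 35 mm); overhead arm 50 mm wide in y, from the column to x -35 mm, underside 105, top 140 mm above the bench. The throat is open to -x and both y sides.
- wheel_hub (a point): Centre of the red handwheel on the screw's axis, at the middle of its rim's thickness. Rim radius 50 mm to the bar's middle, bar 12 mm thick, hub and spokes no higher than 7 mm above this point. Counter-clockwise seen from above opens: wheel and screw rise 20 mm per turn (3.2 mm per rad). It takes 1 to 1.5 turns, at about 3 N on the handle, to a solid, unmarked top stop, found by feel.
- crank_grip (a point): Middle of the black crank handle standing upright on the wheel's rim, 50 mm from the screw's axis; at the start 199 to 205 mm above the bench. It spins freely on its pin: a hand holding it need not turn. 18 mm across, straight 19 mm up and down from here, flanges 24 to 26 mm wide beyond; top 31 mm above, rim and boss 25 to 29 mm below. Its axes spin with it and mean nothing.
- foot_face (a point): Centre of the underside of the rubber foot (28 mm wide) on a spring plunger under the screw; it presses on the tube with 8 to 25 N at the start and hangs about 22 mm above the tube when the screw is fully up.
- tube_center (a point): Centre of the sawn aluminium rectangular tube: 30 mm wide (its x), 220 mm long (its y), 40 mm high (its z), 0.14 to 0.28 kg. At the start it lies on the clamp's base plate along the clamp's y, one end pinched under the foot, its centre about 90 mm to the clamp's +y side of the screw.
- tray: Yellow open tray, fixed to the bench. Origin: centre of its underside, on the bench. 290 mm long (its x), 150 mm wide (its y), 27 mm high; walls and floor 5 mm thick.
- collar (a point): Top centre of the brass collar on the clamp's arm, on the screw's axis, 146 mm above the bench. It shows how the clamp gives on its rubber mounts under the hand's load: 1 mm for each 5 N, in any direction. More than about 20 N is too rough.
- wrench: Leave alone. Open-ended steel wrench, 180 mm long, lying near the robot; origin under its middle.
- screwdriver: Leave alone. Screwdriver with green handle, 200 mm long, lying near the robot; origin under its middle.
- oilcan: Leave alone. Steel can, 60 mm wide, 130 mm high, upright; origin under its centre.
- screwjar: Leave alone. Glass jar with grey cap, 64 mm wide, 85 mm high, upright; origin under its centre.
- hammer: Leave alone. Hammer with wooden handle, 260 mm long, lying; origin under its middle.
- offcut: Leave alone. Steel round-bar offcut, 40 mm across, 100 mm long, lying; origin under its middle.
- ring: Leave alone. Dark steel ring, 50 mm across, 20 mm high; origin under its centre.
There are look-alikes about, which are no part of the job. Of the things shaped like the part that bears tube_center, the aluminium one is meant.

How it is judged:
By the outcome, as a careful person would: the job done as asked, in the order asked, and still so for the second after the job is handed in, with the robot touching nothing.
It also fails if it takes over 72 s, if anything falls off the work surface, if the arm or the gripper's body presses on something with over 40 N, if the wrist force passes 120 N, or if a joint passes its speed limit or range.

### The arm

A 6-joint arm with a two-finger parallel gripper is mounted at the origin on the work surface. World frame = base frame: x ahead of the robot, y to its left, z up, the work surface at z = 0. Lengths are in m, angles in rad, forces in N, time in s.
With the tool pointing down it reaches from about 0.375 to 0.975 m from the base axis. Payload 3.8 kg.
Tool frame: the origin (TCP) lies midway between the tips of the shut fingers; the grasp point (between the pads) lies 19 mm behind it; z points along the fingers, y is the direction in which the jaws open and shut (so a half turn about z gives the same grasp; the last joint's range is limited). The gripper opens to 85 mm and grips with 20 to 120 N. Pads are 22 mm wide; open, the fingers measure 114 mm over their backs; the gripper's body (76 mm by 85 mm) begins 54 mm behind the grasp point. The pads swing forward as they close: fully open they stand 13 mm farther back than shut.
Start: joints at [1.292, 0.264, 1.604, -0, 1.274, -0.037], TCP at [0.162, 0.655, 0.207] pointing down, gripper open.
Joint ranges: [-2.63, 2.63], [-0.94, 2.18], [0.31, 2.57], [-1.31, 4.45], [0, 2.66], [-2.55, 2.55]. Speed limits (rad/s): [2.57, 2.57, 3.14, 3.14, 3.14, 3.14].

### API

Orientations are given as a rotation vector (axis times angle).
In Python, from workcell import readout, read_camera, camera_params, bot gives the robot as it stands.
- The arm moves only by the tool apply_moves, never from a script. Its argument "plan" is a list that holds one entry, the list of rows, each a list of 7 numbers: the shift along the tool's x, y, z each as a share of 1000 mm, from -1 to 1, then the turn, a rotation vector about the tool's x, y, z each as a share of pi rad, from -1 to 1, then the gripper command: -1 is fully open, 1 is shut, values between are in proportion. A call has exactly 8 rows; each row is the pose to reach, as a shift and turn from the pose commanded when the call began, along the tool's axes at that moment, turning the shorter way round; what a row does not reach only later rows make up. A row lasts 1/12 s, in which the tool goes at most 41.7 mm and 7.16 degrees, less where a joint would pass 70% of its speed; a pose out of reach is approached as far as the arm can. A call with a number of a shift or a turn outside -1 to 1 is refused whole. A call with a gripper value outside its range is refused whole. The fingers move at their own pace and stop on an object; "force" is the grip in N (left out, the last holds). Time passes only in rows, so rows that repeat a pose let the fingers close, or fill a call up. It gives the time, the measured TCP pose, the force and the opening at its end, in the units of the state.
- readout.read_state(): the state, without advancing time (a new reading comes with each control period).
- read_camera(name): name is "side" or "top" or "wrist"; returns the picture (384x512x3 uint8, red, green, blue); there is no depth.
- camera_params(name): a dict with "fovy" (degrees; the focal length in pixels is half the picture's height over the tangent of half this angle, whatever the lens; pixels are square), "cx", "cy" (the principal point, pixels), "rvec" (rotation vector, rad) and "tvec" (3), from world to camera coordinates, as OpenCV has them; the wrist camera has in their place "hand_eye" (4x4, takes a point from camera to tool coordinates, whose origin is the TCP and whose axes are the flange's). Camera axes: x right, y down, z forward; pixel columns grow to the right and rows downward; lengths in m; the calibration is good to about 2 mm. A picture is of the moment at which its call begins: read the wrist's pose just before it. camera_params takes no time and is no camera call.
- bot.finish_job(): hands the job in, once; it reports no verdict.
The state is a dict: "time": time; "q": joint angles; "joint_vel": joint speeds; "joint_torque": joint torques, N m; "tool_pos": TCP position; "tcp_rot": TCP orientation; "wrist_force": force on the tool from outside, world axes, zero at the start; "torque": the same for the moment, N m; "width": opening from 0.0 (shut) to 1.0 (fully open).
Only numpy, scipy, OpenCV 4.12 (cv2) and the standard library are available. Lean on these libraries where they do the work, as an engineer would, in place of code of your own. Each camera call takes 0.05 s, during which the arm holds its last target.

## Working session

There is one attempt and no reset: what is moved stays moved. The work goes in short steps, Python scripts to look and compute and a tool call to move; the robot and the scene stay as the last step left them, time stands still between calls to the robot, and variables do not carry over. Pictures are saved under pics/ and viewed, and the job is handed in when it is done.

Besides the shell and the picture viewer there is one more tool, called after ">>>" as name([rows], argument=value, ...), one row to a line, values as JSON. apply_moves: Moves the arm, as the interface text tells. Shift numbers are shares of 1000 mm and turn numbers shares of pi rad, none past 1 either way. Its arguments: {"type":"object","properties":{"plan":{"type":"array","items":{"type":"array","items":{"type":"array","items":{"type":"number","minimum":-1,"maximum":1}}}},"force":{"type":"number"}},"required":["plan"]}

```bash
ls; mkdir -p pics; python3 - <<'E'
from workcell import readout, read_camera, camera_params, bot
import cv2
print(readout.read_state())
for n in ["side","top","wrist"]:
    print(n,camera_params(n))
    cv2.imwrite(f"pics/{n}0.png",cv2.resize(read_camera(n)[:,:,::-1],(800,600),interpolation=cv2.INTER_CUBIC))
E
```

```text
pics
{'time': 0.0, 'q': array([ 1.29210293e+00,  2.64792622e-01,  1.60538819e+00,  1.08015085e-05,
        1.27368764e+00, -3.68930340e-02]), 'joint_vel': array([-8.74944814e-05,  2.71902020e-04, -2.93429416e-03, -8.12994943e-04,
        3.07438524e-03,  1.79657357e-03]), 'joint_torque': array([-6.22016560e-04, -5.15111804e+01, -3.67319584e+01, -1.05960100e-04,
        1.28351228e-02, -9.16324616e-08]), 'tool_pos': array([0.16140553, 0.65460507, 0.20572783]), 'tcp_rot': array([-0.37885485, -3.11829281,  0.00352744]), 'wrist_force': array([-0.07828554, -0.20554327, -0.04539457]), 'torque': array([0.0220357 , 0.00607431, 0.04422549]), 'width': 1.0000121242021571}
side {'fovy': 55.05931505940029, 'cx': 256.8206944912507, 'cy': 192.20170649564258, 'rvec': array([ 0.36174696, -2.71258587,  1.33662698]), 'tvec': array([0.4635888 , 0.22782038, 0.99828058])}
top {'fovy': 55.75112832368872, 'cx': 262.16079297241555, 'cy': 188.94398774057802, 'rvec': array([ 2.19514115, -2.21822835,  0.0347439 ]), 'tvec': array([-0.03688865,  0.47643522,  1.29961857])}
wrist {'fovy': 59.906057180381225, 'cx': 255.43537226983926, 'cy': 191.76827652223054, 'hand_eye': array([[ 9.56008312e-04, -9.50391937e-01, -3.11053455e-01,
         8.07416434e-02],
       [ 9.99999439e-01,  1.05043611e-03, -1.36048091e-04,
         2.10148327e-05],
       [ 4.56040789e-04, -3.11053150e-01,  9.50392408e-01,
        -1.66212763e-01],
       [ 0.00000000e+00,  0.00000000e+00,  0.00000000e+00,
         1.00000000e+00]])}
```

View pics/side0.png

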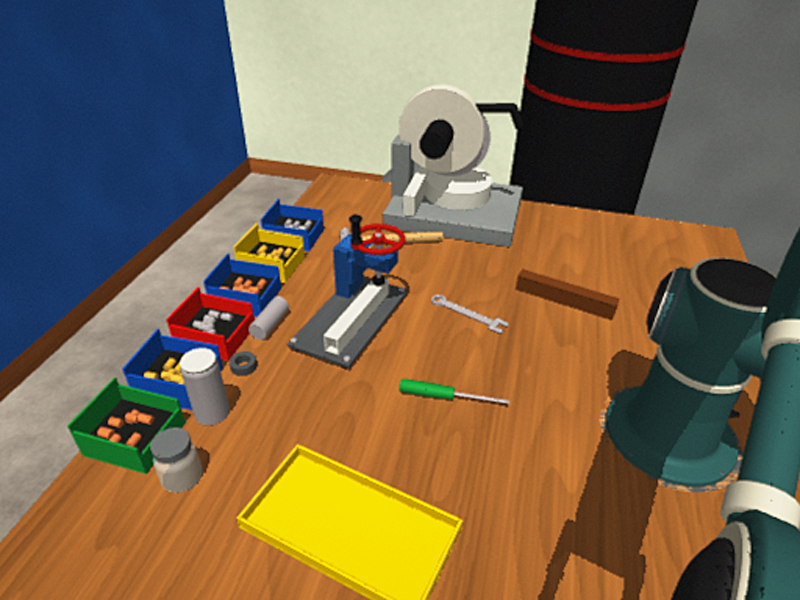

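View pics/top0.png

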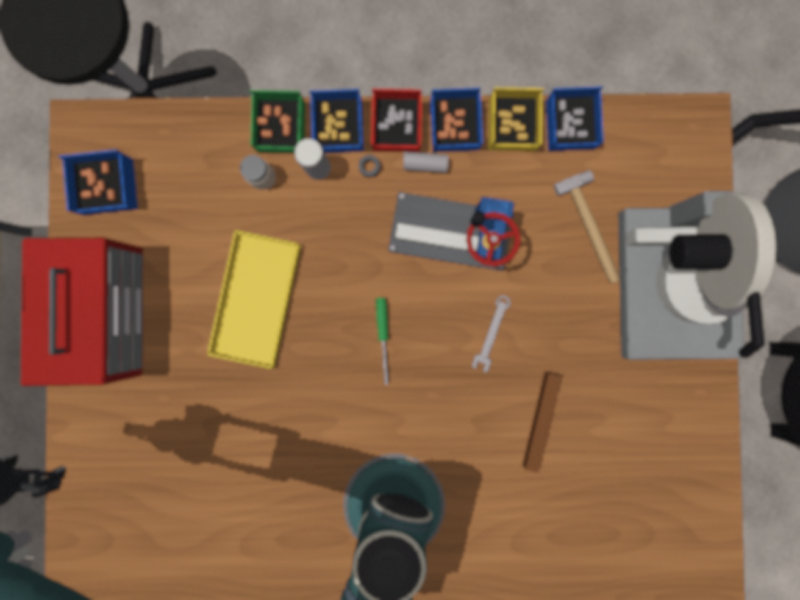

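View pics/wrist0.png

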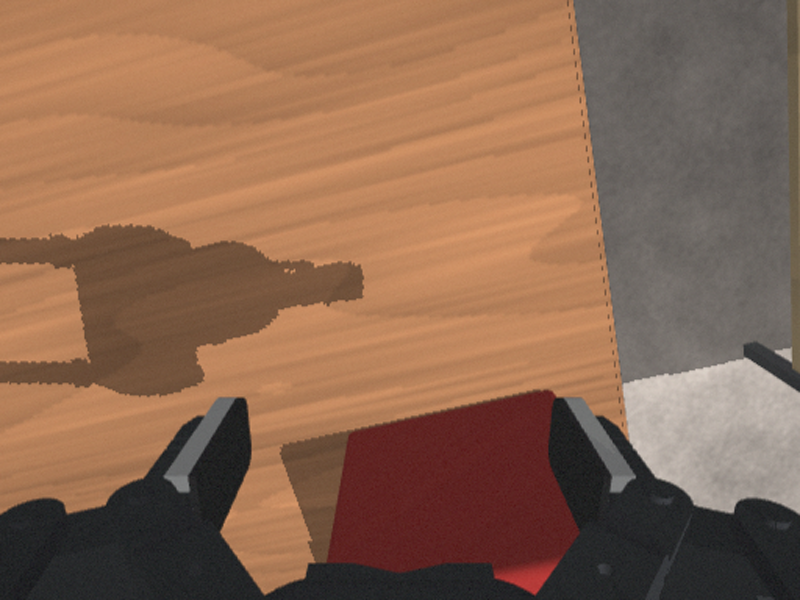

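```bash
cat > h.py <<'E'
from workcell import readout, read_camera, camera_params, bot
import numpy as np, cv2
from scipy.spatial.transform import Rotation as R
def cam(n,st=None):
    p=camera_params(n); f=192/np.tan(np.radians(p['fovy']/2))
    K=np.array([[f,0,p['cx']],[0,f,p['cy']],[0,0,1]])
    if n=='wrist':
        st=st or readout.read_state()
        T=np.eye(4);T[:3,:3]=R.from_rotvec(st['tcp_rot']).as_matrix();T[:3,3]=st['tool_pos']
        T=np.linalg.inv(T@p['hand_eye']); return K,T[:3,:3],T[:3,3]
    return K,R.from_rotvec(p['rvec']).as_matrix(),np.array(p['tvec'])
def proj(n,P,c=None):
    K,Rm,t=c or cam(n); q=(np.atleast_2d(P)@Rm.T+t)@K.T; return q[:,:2]/q[:,2:]
def ray(n,uv,c=None):
    K,Rm,t=c or cam(n); d=Rm.T@np.linalg.inv(K)@np.array([uv[0],uv[1],1.]); return -Rm.T@t,d
def atz(n,uv,z,c=None):
    o,d=ray(n,uv,c); return o+d*(z-o[2])/d[2]
def tri(obs):
    A=np.zeros((3,3));b=np.zeros(3)
    for n,uv,c in obs:
        o,d=ray(n,uv,c);d/=np.linalg.norm(d);M=np.eye(3)-np.outer(d,d);A+=M;b+=M@o
    return np.linalg.solve(A,b)
def crop(img,x0,y0,w,h,s,fn):
    cv2.imwrite(fn,cv2.resize(img[y0:y0+h,x0:x0+w,::-1],None,fx=s,fy=s,interpolation=cv2.INTER_CUBIC))
E
python3 - <<'E'
from h import *
t=read_camera("top");s=read_camera("side")
np.save("t0.npy",t);np.save("s0.npy",s)
crop(t,240,110,110,75,7,"pics/t1.png")
crop(s,180,125,100,75,8,"pics/s1.png")
crop(t,125,140,80,100,6,"pics/t2.png")
E
```

```text
(no output)
```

View pics/t1.png

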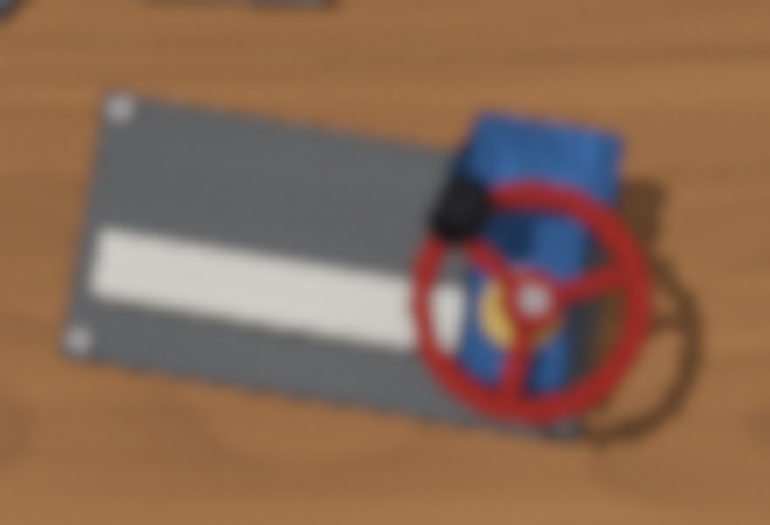

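View pics/s1.png

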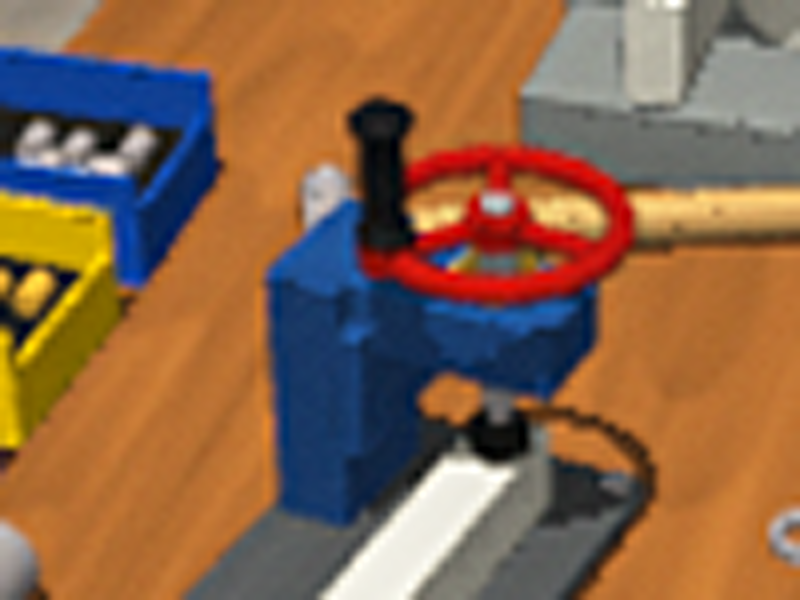

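View pics/t2.png

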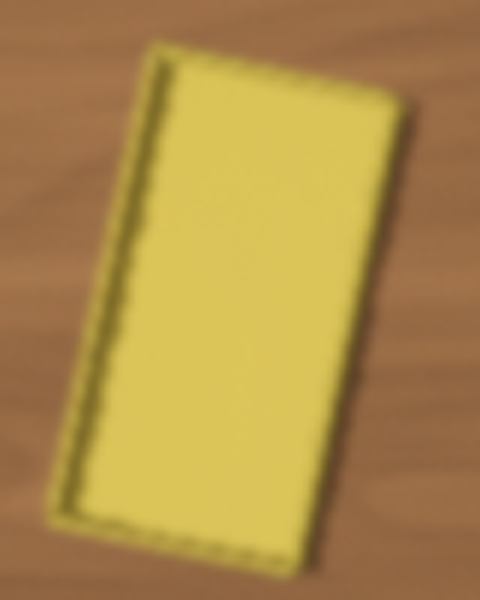

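```bash
python3 - <<'E'
from h import *
T=lambda u,v:(240+u/7,110+v/7); S=lambda u,v:(180+u/8,125+v/8)
print("cams",[(-cam(n)[1].T@cam(n)[2]).round(3) for n in("top","side")])
for k,u,z in [("TL",(105,92),.02),("BL",(65,357),.02),("BR",(577,440),.02),("tubeA",(103,228),.06),("tubeB",(90,297),.06),("tubeA2",(465,287),.06),("tubeB2",(405,352),.06)]:
    print(k,atz("top",T(*u),z).round(4))
print("hub tri",tri([("top",T(533,298),None),("side",S(497,203),None)]))
print("grip top tri",tri([("top",T(463,200),None),("side",S(384,108),None)]))
for z in(.225,.233): print(atz("top",T(463,200),z),atz("side",S(384,108),z))
t=lambda u,v:(125+u/6,140+v/6)
for u in [(152,42),(408,95),(300,578),(48,525)]: print("tray",atz("top",t(*u),.027).round(4))
E
```

```text
cams [array([ 0.436, -0.04 ,  1.314]), array([0.298, 0.751, 0.782])]
TL [ 0.7119 -0.0187  0.02  ]
BL [0.576  0.0031 0.02  ]
BR [ 0.5308 -0.2576  0.02  ]
tubeA [ 0.6356 -0.0177  0.06  ]
tubeB [ 0.6013 -0.0109  0.06  ]
tubeA2 [ 0.6044 -0.1966  0.06  ]
tubeB2 [ 0.5724 -0.1665  0.06  ]
hub tri [ 0.58525252 -0.21293481  0.17216915]
grip top tri [ 0.61914471 -0.1750285   0.23006985]
[ 0.61987142 -0.17569098  0.225     ] [ 0.62223408 -0.18353302  0.225     ]
[ 0.61852297 -0.17469487  0.233     ] [ 0.61757199 -0.1701055   0.233     ]
tray [0.6288 0.3544 0.027 ]
tray [0.5957 0.2028 0.027 ]
tray [0.3112 0.2676 0.027 ]
tray [0.3439 0.4159 0.027 ]
```

```bash
cat >> h.py <<'E'
def yawmat(ydeg): # tool down, tool y axis at world angle ydeg
    a=np.radians(ydeg);y=np.array([np.cos(a),np.sin(a),0]);z=np.array([0,0,-1.]);x=np.cross(y,z)
    return np.c_[x,y,z]
def rel(pos,ydeg,st=None,base=None):
    st=st or readout.read_state()
    p0,R0=base if base is not None else (st['tool_pos'],R.from_rotvec(st['tcp_rot']).as_matrix())
    s=R0.T@(np.array(pos)-p0); r=R.from_matrix(R0.T@yawmat(ydeg)).as_rotvec()/np.pi
    return np.r_[s,r].round(4)
def brief():
    s=readout.read_state();M=R.from_rotvec(s['tcp_rot']).as_matrix()
    print("t%.2f"%s['time'],s['tool_pos'].round(4),"yaw %.2f tilt %s"%(np.degrees(np.arctan2(M[1,1],M[0,1])),M[:2,2].round(4)),"F",s['wrist_force'].round(1),"w%.3f"%s['width'],"q",s['q'].round(2))
E
python3 - <<'E'
from h import *
brief();print(rel([.6185,-.1745,.31],-9.5))
E
```

```text
t0.25 [0.1615 0.655  0.2064] yaw 76.15 tilt [-0.0003 -0.0011] F [ 0.5 -0.   0.2] w1.001 q [ 1.29  0.26  1.6  -0.    1.27 -0.04]
[-6.423e-01 -6.961e-01 -1.028e-01 -3.000e-04  3.000e-04  4.758e-01]
```

>>> apply_moves([
  [[-0.642,-0.696,-0.103,0,0,0.476,-1],[-0.642,-0.696,-0.103,0,0,0.476,-1],[-0.642,-0.696,-0.103,0,0,0.476,-1],[-0.642,-0.696,-0.103,0,0,0.476,-1],[-0.642,-0.696,-0.103,0,0,0.476,-1],[-0.642,-0.696,-0.103,0,0,0.476,-1],[-0.642,-0.696,-0.103,0,0,0.476,-1],[-0.642,-0.696,-0.103,0,0,0.476,-1]],
])

```text
time: 0.92
tool_pos: [0.3219, 0.3632, 0.2434]
tcp_rot: [1.835, 2.55, 0.001]
wrist_force: [1.0, 0.1, -0.3]
width: 0.997
```

```bash
python3 -c "
from h import *
brief();print(rel([.6185,-.1745,.31],-9.5))"
```

```text
t0.92 [0.3219 0.3632 0.2434] yaw 18.53 tilt [0.0004 0.0003] F [ 1.   0.1 -0.3] w0.997 q [ 0.79 -0.12  1.95 -0.    1.31  0.47]
[-6.041e-01  1.104e-01 -6.660e-02  1.000e-04 -1.000e-04  1.557e-01]
```

>>> apply_moves([
  [[-0.604,0.11,-0.067,0,0,0.156,-1],[-0.604,0.11,-0.067,0,0,0.156,-1],[-0.604,0.11,-0.067,0,0,0.156,-1],[-0.604,0.11,-0.067,0,0,0.156,-1],[-0.604,0.11,-0.067,0,0,0.156,-1],[-0.604,0.11,-0.067,0,0,0.156,-1],[-0.604,0.11,-0.067,0,0,0.156,-1],[-0.604,0.11,-0.067,0,0,0.156,-1]],
])

```text
time: 1.58
tool_pos: [0.4835, 0.0737, 0.2798]
tcp_rot: [2.393, 2.035, 0.001]
wrist_force: [1.3, 0.8, 0.4]
width: 0.998
```

```bash
python3 -c "
from h import *
brief();print(rel([.6185,-.1745,.31],-9.5))"
```

```text
t1.58 [0.4835 0.0737 0.2798] yaw -9.25 tilt [0.0008 0.0003] F [1.3 0.8 0.4] w0.998 q [ 0.1  -0.13  1.89  0.    1.38  0.26]
[-2.233e-01  1.732e-01 -3.020e-02  2.000e-04 -1.000e-04  1.400e-03]
```

>>> apply_moves([
  [[-0.223,0.173,-0.03,0,0,0.0014,-1],[-0.223,0.173,-0.03,0,0,0.0014,-1],[-0.223,0.173,-0.03,0,0,0.0014,-1],[-0.223,0.173,-0.03,0,0,0.0014,-1],[-0.223,0.173,-0.03,0,0,0.0014,-1],[-0.223,0.173,-0.03,0,0,0.0014,-1],[-0.223,0.173,-0.03,0,0,0.0014,-1],[-0.223,0.173,-0.03,0,0,0.0014,-1]],
])

```text
time: 2.25
tool_pos: [0.6201, -0.1782, 0.3088]
tcp_rot: [2.4, 2.023, -0.002]
wrist_force: [0.2, 0.5, 0.3]
width: 0.996
```

```bash
python3 -c "
from h import *
import pickle
brief();st=readout.read_state();w=read_camera('wrist');np.save('w1.npy',w);pickle.dump(st,open('w1.pkl','wb'))
crop(w,0,0,512,384,1.5625,'pics/w1.png')"
```

```text
t2.25 [ 0.6201 -0.1782  0.3088] yaw -9.75 tilt [ 0.0011 -0.003 ] F [0.2 0.5 0.3] w0.996 q [-0.32  0.16  1.54 -0.    1.44 -0.15]
```

View pics/w1.png

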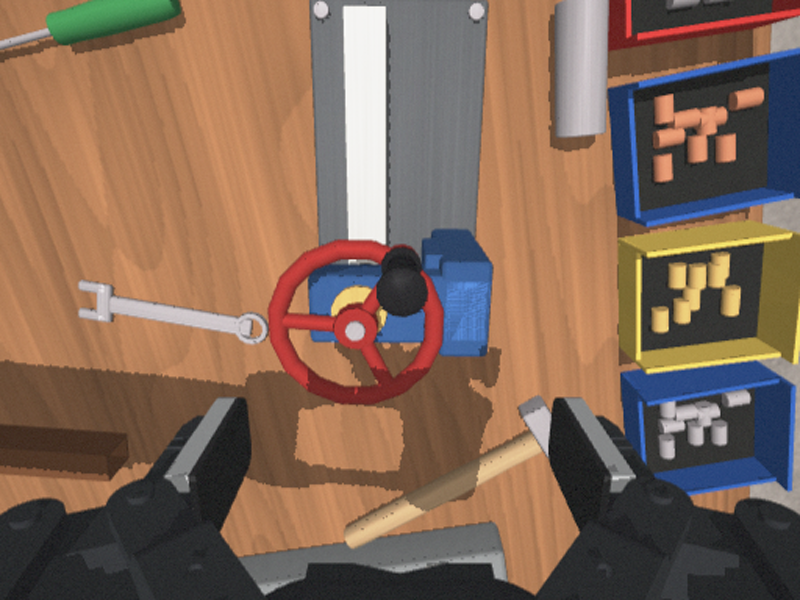

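```bash
python3 - <<'E'
from h import *
import pickle
st=pickle.load(open('w1.pkl','rb'));c=cam('wrist',st)
brief()
s=1.5625
T=lambda u,v:(240+u/7,110+v/7); S=lambda u,v:(180+u/8,125+v/8);W=lambda u,v:(u/s,v/s)
for z in(.175,.180): print("hub",atz("wrist",W(355,330),z,c),atz("top",T(533,298),z),atz("side",S(497,203),z))
print(tri([("wrist",W(355,330),c),("top",T(533,298),None),("side",S(497,203),None)]))
for z in(.230,.234): print("grip",atz("wrist",W(402,292),z,c),atz("top",T(463,203),z),atz("side",S(382,108),z))
print(tri([("wrist",W(402,292),c),("top",T(463,203),None),("side",S(382,108),None)]))
for a in [(344,8),(386,8),(348,262),(387,262)]: print("tube",atz("wrist",W(*a),.06,c))
E
```

```text
t2.30 [ 0.6188 -0.1753  0.3085] yaw -9.70 tilt [-0.0005 -0.0004] F [0.5 0.1 0.1] w1.004 q [-0.31  0.16  1.54 -0.    1.44 -0.14]
hub [ 0.58609361 -0.21144442  0.175     ] [ 0.58370177 -0.21277096  0.175     ] [ 0.5851338  -0.20834924  0.175     ]
hub [ 0.5868644  -0.20956737  0.18      ] [ 0.58305484 -0.21201289  0.18      ] [ 0.58276593 -0.20044418  0.18      ]
[ 0.58538116 -0.21283463  0.17204038]
grip [ 0.62130802 -0.17498773  0.23      ] [ 0.61773739 -0.17505013  0.23      ] [ 0.6200405  -0.17492661  0.23      ]
grip [ 0.62148779 -0.17374441  0.234     ] [ 0.61706793 -0.17455215  0.234     ] [ 0.61770424 -0.16821441  0.234     ]
[ 0.61978695 -0.17524211  0.22935174]
tube [ 0.60832857 -0.01312117  0.06      ]
tube [ 0.63763846 -0.01811636  0.06      ]
tube [ 0.5743565  -0.19494655  0.06      ]
tube [ 0.60584855 -0.20034621  0.06      ]
```

```bash
python3 - <<'E'
from h import *
import pickle
brief();st=readout.read_state();w=read_camera('wrist');pickle.dump(st,open('w2.pkl','wb'));np.save('w2.npy',w)
crop(w,160,140,160,120,5,'pics/w2.png');brief()
E
```

```text
t2.30 [ 0.6188 -0.1753  0.3085] yaw -9.70 tilt [-0.0005 -0.0004] F [0.5 0.1 0.1] w1.004 q [-0.31  0.16  1.54 -0.    1.44 -0.14]
t2.35 [ 0.618  -0.1734  0.3085] yaw -9.62 tilt [-0.0012  0.0007] F [0.3 0.6 0.6] w0.997 q [-0.31  0.16  1.55  0.    1.44 -0.14]
```

View pics/w2.png

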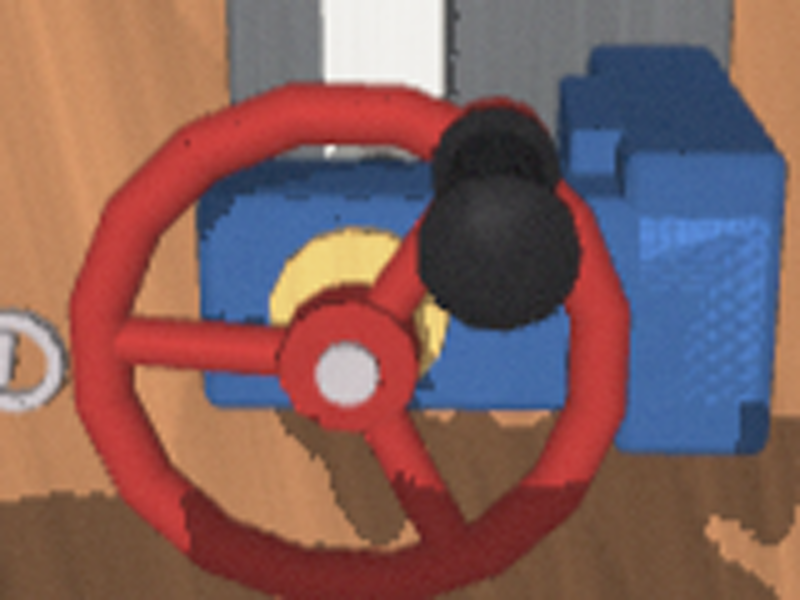

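```bash
python3 - <<'E'
from h import *
import pickle
st=pickle.load(open('w2.pkl','rb'));c=cam('wrist',st)
brief()
T=lambda u,v:(240+u/7,110+v/7); S=lambda u,v:(180+u/8,125+v/8);W=lambda u,v:(160+u/5,140+v/5)
print("hub",tri([("wrist",W(346,374),c),("top",T(533,298),None),("side",S(497,203),None)]))
print("grip",tri([("wrist",W(500,248),c),("top",T(463,203),None),("side",S(384,108),None)]))
for z in (.179,.183): print(z,atz("wrist",W(346,374),z,c),atz("side",S(497,203),z))
for z in (.230,.235): print(z,atz("wrist",W(500,248),z,c))
# rim outer pts at z
for z in (.17,.173,.176):
  P=np.array([atz("wrist",W(*u),z,c)for u in [(70,315),(630,325),(190,128),(345,83),(180,545),(618,430)]])
  A=np.c_[2*P[:,:2],np.ones(len(P))];b=(P[:,:2]**2).sum(1);x=np.linalg.lstsq(A,b,rcond=None)[0];print(z,x[:2],np.sqrt(x[2]+x[:2]@x[:2]))
E
```

```text
t2.35 [ 0.618  -0.1734  0.3085] yaw -9.62 tilt [-0.0012  0.0007] F [0.3 0.6 0.6] w0.997 q [-0.31  0.16  1.55  0.    1.44 -0.14]
hub [ 0.58533089 -0.21309203  0.17207668]
grip [ 0.61963703 -0.17507929  0.22931104]
0.179 [ 0.58646629 -0.21056995  0.179     ] [ 0.5832395  -0.20202519  0.179     ]
0.183 [ 0.58707196 -0.20902602  0.183     ] [ 0.5813452  -0.19570114  0.183     ]
0.23 [ 0.62161928 -0.17432466  0.23      ]
0.235 [ 0.6218159 -0.1727331  0.235    ]
0.17 [ 0.58684097 -0.21077006] 0.05485511455929995
0.173 [ 0.58727811 -0.20964435] 0.05431505880277218
0.176 [ 0.58771525 -0.20851863] 0.053775003046237384
```

```bash
python3 -c "
from h import *
print(rel([.620,-.1745,.184],-9.7))"
```

```text
[-0.0009  0.0023  0.1245 -0.0004 -0.0002  0.0005]
```

>>> apply_moves([
  [[-0.001,0.002,0.03,0,0,0,-1],[-0.001,0.002,0.05,0,0,0,-1],[-0.001,0.002,0.07,0,0,0,-1],[-0.001,0.002,0.09,0,0,0,-1],[-0.001,0.002,0.105,0,0,0,-1],[-0.001,0.002,0.115,0,0,0,-1],[-0.001,0.002,0.1245,0,0,0,-1],[-0.001,0.002,0.1245,0,0,0,-1]],
])

```text
time: 3.02
tool_pos: [0.6183, -0.1721, 0.1827]
tcp_rot: [-2.394, -2.029, 0.003]
wrist_force: [-0.8, 0.6, -1.0]
width: 1.001
```

```bash
python3 -c "
from h import *
brief();w=read_camera('wrist');brief();s=read_camera('side')
crop(w,0,0,512,384,1.5625,'pics/w3.png');crop(s,180,85,120,100,6,'pics/s3.png');print(rel([.620,-.1745,.184],-9.7))"
```

```text
t3.02 [ 0.6183 -0.1721  0.1827] yaw -9.43 tilt [-0.0032  0.0012] F [-0.8  0.6 -1. ] w1.001 q [-0.31  0.22  1.7   0.    1.22 -0.15]
t3.07 [ 0.6191 -0.1726  0.1841] yaw -9.44 tilt [-0.0015  0.0006] F [-0.   1.   0.4] w0.998 q [-0.31  0.22  1.7   0.    1.22 -0.15]
[-0.0015  0.0004  0.0012  0.0001 -0.      0.0014]
```

View pics/w3.png

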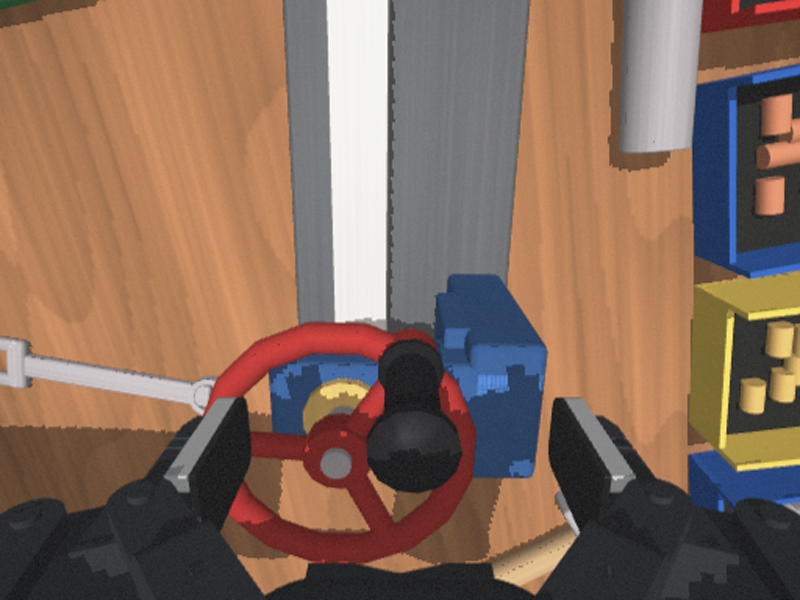

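View pics/s3.png

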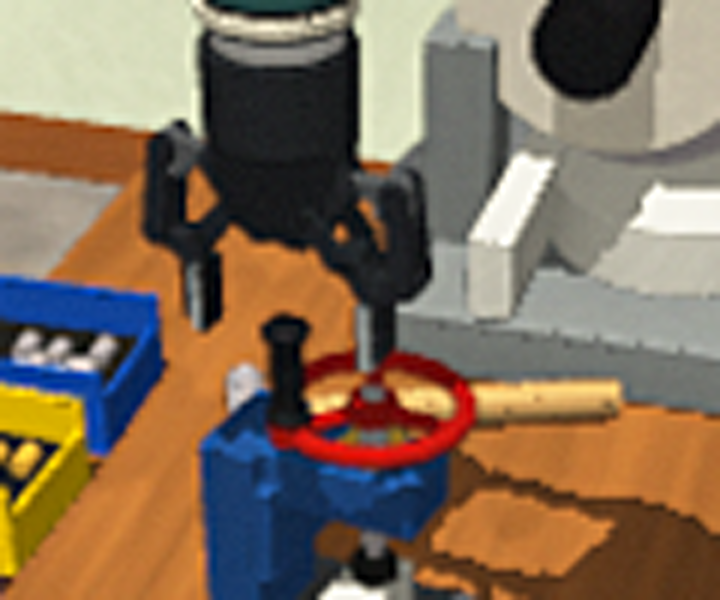

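```bash
python3 - <<'E'
from h import *
brief();st=readout.read_state()
# state at picture start = t3.02 values
st1=dict(st);st1['tool_pos']=np.array([.6183,-.1721,.1827]);st1['tcp_rot']=np.array([-2.394,-2.029,.003])
c=cam('wrist',st1);s=1.5625
for z in(.228,.232):print("grip top",atz("wrist",(414/s,451/s),z,c))
for z in(.175,.18):print("hub",atz("wrist",(336/s,463/s),z,c))
S=lambda u,v:(180+u/6,85+v/6)
for z in(.228,.232,.236):print("side grip top",atz("side",S(287,325),z))
print(tri([("wrist",(414/s,451/s),c),("side",S(287,325),None)]))
M=R.from_rotvec(st['tcp_rot']).as_matrix()
print("TCP side px",(proj("side",st['tool_pos'])-[180,85])*6, "open tips",(proj("side",[st['tool_pos']+M@[0,a*.0425,-.013] for a in(-1,1)])-[180,85])*6)
E
```

```text
t3.12 [ 0.6198 -0.173   0.1852] yaw -9.45 tilt [ 0.0003 -0.    ] F [0.2 0.5 0.2] w1.003 q [-0.31  0.22  1.7   0.    1.22 -0.15]
grip top [ 0.6210416  -0.17542948  0.228     ]
grip top [ 0.62136739 -0.17272014  0.232     ]
hub [ 0.58572398 -0.21181165  0.175     ]
hub [ 0.58702216 -0.20841108  0.18      ]
side grip top [ 0.61969979 -0.17450464  0.228     ]
side grip top [ 0.61737443 -0.16781973  0.232     ]
side grip top [ 0.61504906 -0.16113482  0.236     ]
[ 0.62070259 -0.17664483  0.22652393]
TCP side px [[288.26666065 399.55148315]] open tips [[362.39393879 396.71207087]
 [214.41679042 359.07110584]]
```

```bash
python3 - <<'E'
from h import *
st=readout.read_state();s=read_camera('side').copy();brief()
M=R.from_rotvec(st['tcp_rot']).as_matrix()
b=cv2.resize(s[100:175,195:270],None,fx=8,fy=8,interpolation=cv2.INTER_NEAREST)
for a in(-.0425,0,.0425):
  for d in(0,-.013,-.032,-.05):
    p=(proj("side",st['tool_pos']+M@[0,a,d])[0]-[195,100]+.5)*8
    cv2.circle(b,tuple(int(v) for v in p),4,(0,255,0),1)
cv2.imwrite("pics/s4.png",b[:,:,::-1])
E
```

```text
t3.17 [ 0.6203 -0.1733  0.186 ] yaw -9.46 tilt [ 0.0016 -0.0004] F [ 0.2 -0.9 -0.5] w0.999 q [-0.31  0.22  1.7   0.    1.22 -0.15]
```

View pics/s4.png

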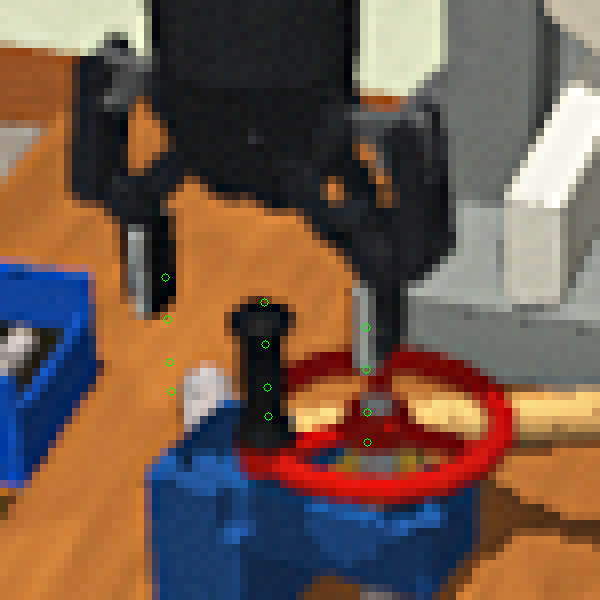

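```bash
python3 - <<'E'
from h import *
c=cam('wrist')
st=readout.read_state();M=R.from_rotvec(st['tcp_rot']).as_matrix()
for d in(0,-.013,-.019,-.032,-.045):
  for x in(-.011,.011):
    print(d,x,[(proj("wrist",st['tool_pos']+M@[x,a,d],c)*1.5625).round(0)[0] for a in(-.0425,.0425)])
E
```

```text
0 -0.011 [array([283., 396.]), array([520., 396.])]
0 0.011 [array([278., 339.]), array([525., 339.])]
-0.013 -0.011 [array([275., 415.]), array([529., 415.])]
-0.013 0.011 [array([270., 355.]), array([534., 355.])]
-0.019 -0.011 [array([270., 425.]), array([534., 425.])]
-0.019 0.011 [array([265., 363.]), array([539., 363.])]
-0.032 -0.011 [array([260., 448.]), array([544., 448.])]
-0.032 0.011 [array([254., 382.]), array([551., 382.])]
-0.045 -0.011 [array([248., 476.]), array([557., 476.])]
-0.045 0.011 [array([241., 405.]), array([565., 405.])]
```

```bash
python3 -c "
from h import *
brief();print(rel([.621,-.175,.184],-9.5))"
```

```text
t3.17 [ 0.6203 -0.1733  0.186 ] yaw -9.46 tilt [ 0.0016 -0.0004] F [ 0.2 -0.9 -0.5] w0.999 q [-0.31  0.22  1.7   0.    1.22 -0.15]
[-0.0016  0.0009  0.002   0.0005  0.0001  0.0002]
```

>>> apply_moves([
  [[-0.001,0.001,0.001,0,0,0,0.2],[-0.0015,0.001,0.002,0,0,0,0.2],[-0.0015,0.001,0.002,0,0,0,0.2],[-0.0015,0.001,0.002,0,0,0,0.2],[-0.0015,0.001,0.002,0,0,0,0.2],[-0.0015,0.001,0.002,0,0,0,0.2],[-0.0015,0.001,0.002,0,0,0,0.2],[-0.0015,0.001,0.002,0,0,0,0.2]],
], force=20)

```text
time: 3.83
tool_pos: [0.6205, -0.1751, 0.1828]
tcp_rot: [-2.397, -2.03, -0.0]
wrist_force: [0.7, 0.6, 0.6]
width: 0.399
```

```bash
python3 - <<'E'
from h import *
st=readout.read_state();brief();s=read_camera('side').copy();brief();st2=readout.read_state();w=read_camera('wrist')
crop(w,100,130,312,234,2.5,'pics/w5.png')
M=R.from_rotvec(st['tcp_rot']).as_matrix()
b=cv2.resize(s[100:175,195:270],None,fx=8,fy=8,interpolation=cv2.INTER_NEAREST)
for a in(-.017,0,.017):
  for d in(0,-.019):
    p=(proj("side",st['tool_pos']+M@[0,a,d])[0]-[195,100]+.5)*8
    cv2.circle(b,tuple(int(v) for v in p),4,(0,255,0),1)
cv2.imwrite("pics/s5.png",b[:,:,::-1])
E
```

```text
t3.83 [ 0.6205 -0.1751  0.1828] yaw -9.48 tilt [0. 0.] F [0.7 0.6 0.6] w0.399 q [-0.31  0.22  1.7   0.    1.22 -0.15]
t3.88 [ 0.6205 -0.1751  0.1828] yaw -9.48 tilt [-0.  0.] F [ 0.3 -0.  -0.9] w0.403 q [-0.31  0.22  1.7  -0.    1.22 -0.15]
```

View pics/s5.png

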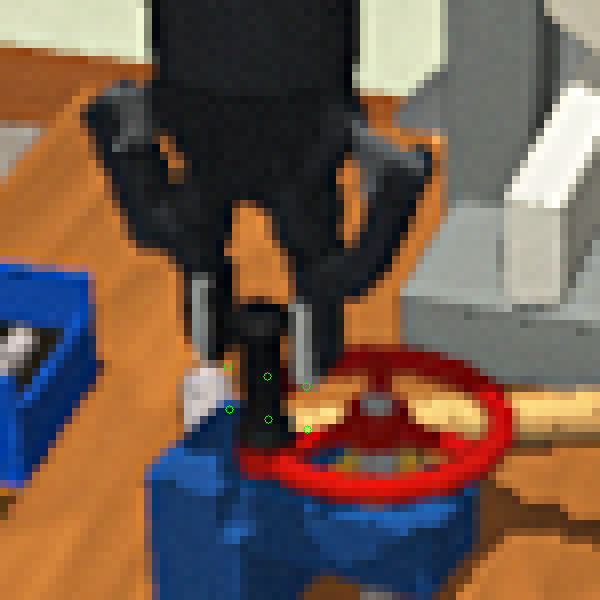

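View pics/w5.png

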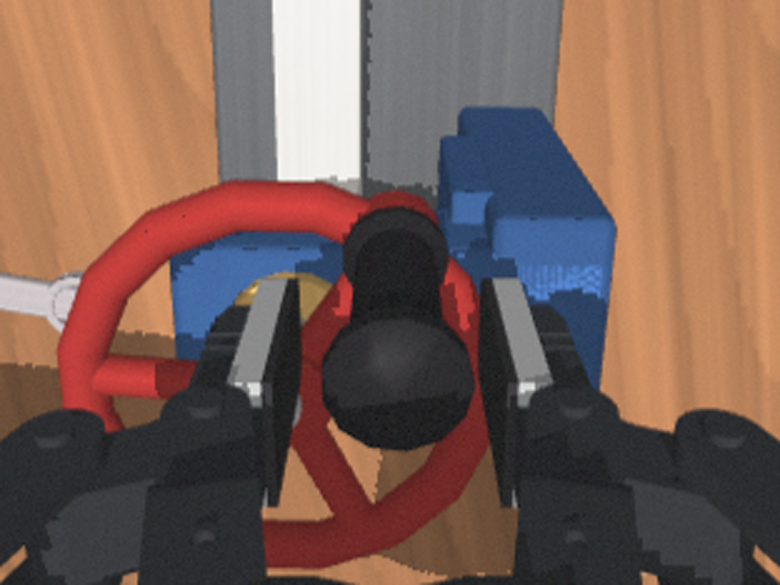

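>>> apply_moves([
  [[0,0.001,0.002,0,0,0,0.2],[0,0.001,0.004,0,0,0,0.2],[0,0.001,0.006,0,0,0,0.2],[0,0.001,0.008,0,0,0,0.2],[0,0.001,0.01,0,0,0,0.2],[0,0.001,0.012,0,0,0,0.2],[0,0.001,0.012,0,0,0,0.2],[0,0.001,0.012,0,0,0,0.2]],
])

```text
time: 4.6
tool_pos: [0.6213, -0.1752, 0.1705]
tcp_rot: [-2.397, -2.03, 0.0]
wrist_force: [-0.2, -0.4, -0.5]
width: 0.4
```

```bash
cat > look.py <<'E'
from h import *
import sys
n=sys.argv[1]
brief();s=read_camera('side');w=read_camera('wrist')
a=cv2.resize(s[100:175,195:270],(600,600),interpolation=cv2.INTER_NEAREST) 
b=cv2.resize(w[130:364,100:412],(800,600))
c=np.hstack([a,b])[:, :, ::-1]
cv2.imwrite(f'pics/{n}.png',cv2.resize(c,(800,343),interpolation=cv2.INTER_AREA))
cv2.imwrite(f'pics/{n}s.png',a[:,:,::-1])
E
python3 look.py l6
```

```text
t4.60 [ 0.6213 -0.1752  0.1705] yaw -9.48 tilt [-0.0004  0.0001] F [-0.2 -0.4 -0.5] w0.400 q [-0.31  0.23  1.71 -0.    1.2  -0.15]
```

View pics/l6s.png

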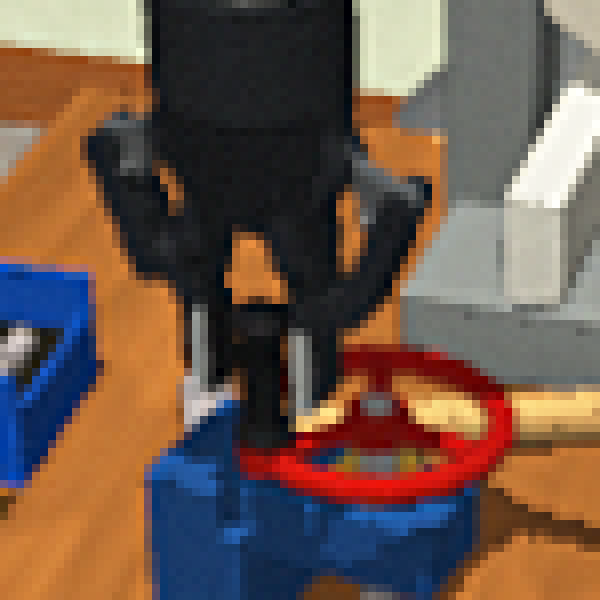

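View pics/l6.png

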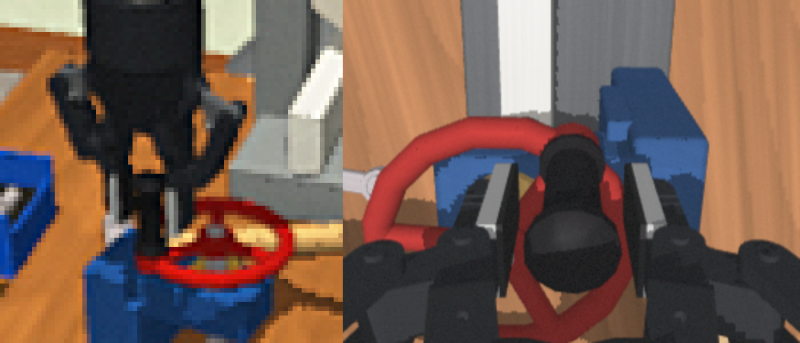

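>>> apply_moves([
  [[0,0,0.001,0,0,0,0.3],[0,0,0.002,0,0,0,0.4],[0,0,0.002,0,0,0,0.5],[0,0,0.002,0,0,0,0.6],[0,0,0.002,0,0,0,0.7],[0,0,0.002,0,0,0,0.8],[0,0,0.002,0,0,0,0.8],[0,0,0.002,0,0,0,0.8]],
], force=20)

```text
time: 5.37
tool_pos: [0.6217, -0.1753, 0.169]
tcp_rot: [2.397, 2.03, 0.0]
wrist_force: [0.4, -0.1, 2.2]
width: 0.289
```

```bash
python3 look.py l7
```

```text
t5.37 [ 0.6217 -0.1753  0.169 ] yaw -9.48 tilt [ 0.0004 -0.0002] F [ 0.4 -0.1  2.2] w0.289 q [-0.31  0.23  1.71 -0.    1.19 -0.15]
```

View pics/l7.png

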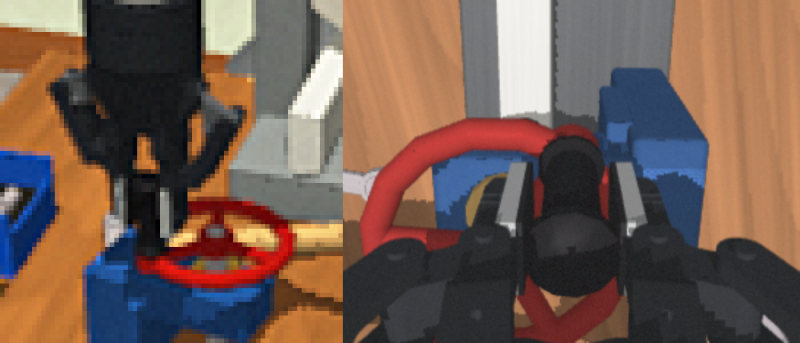

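View pics/l7s.png

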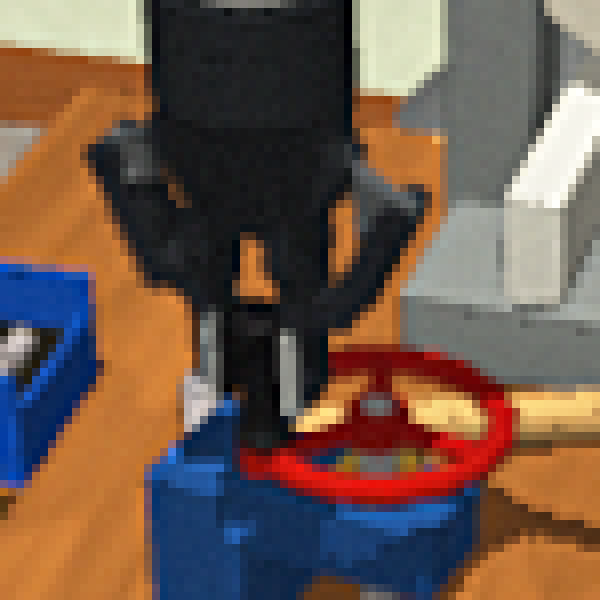

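>>> apply_moves([
  [[0,0,0,0,0,0,0.2],[0,0,0,0,0,0,0.2],[0,0,0.003,0,0,0,0.2],[0,0,0.006,0,0,0,0.4],[0,0,0.006,0,0,0,0.8],[0,0,0.006,0,0,0,0.8],[0,0,0.006,0,0,0,0.8],[0,0,0.006,0,0,0,0.8]],
], force=20)

```text
time: 6.13
tool_pos: [0.6213, -0.1751, 0.1623]
tcp_rot: [-2.397, -2.03, 0.001]
wrist_force: [0.8, -0.7, -3.4]
width: 0.255
```

```bash
python3 look.py l8
```

```text
t6.13 [ 0.6213 -0.1751  0.1623] yaw -9.48 tilt [-0.0006  0.0003] F [ 0.8 -0.7 -3.4] w0.255 q [-0.31  0.24  1.72  0.    1.18 -0.15]
```

View pics/l8.png

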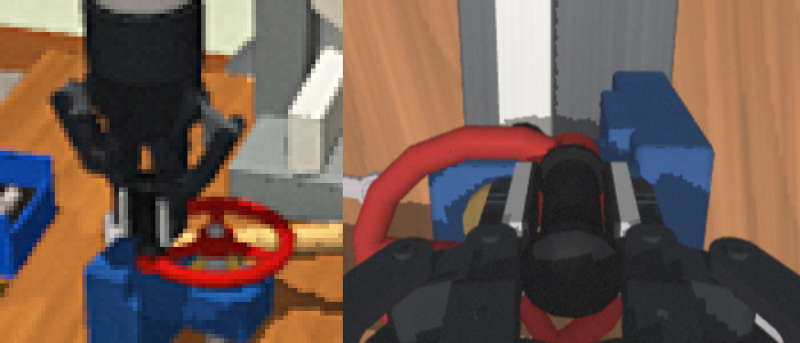

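View pics/l8s.png

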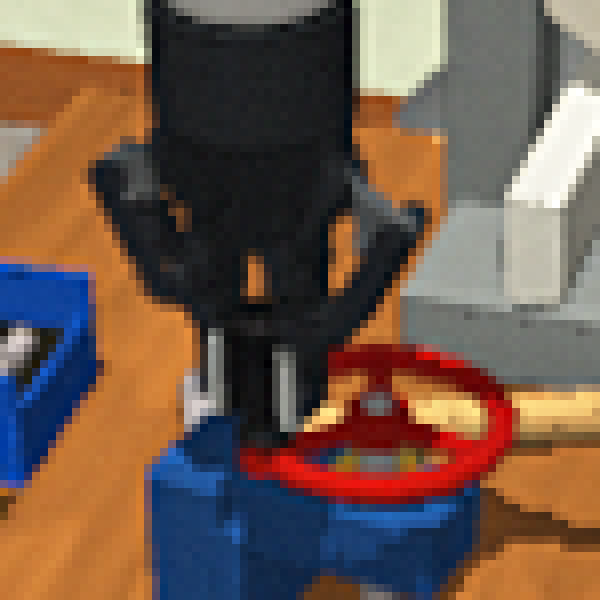

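>>> apply_moves([
  [[0,0,0,0,0,0,0.8],[0,0,0,0,0,0,0.8],[0,0,0,0,0,0,0.8],[0,0,0,0,0,0,0.8],[0,0,0,0,0,0,0.8],[0,0,0,0,0,0,0.8],[0,0,0,0,0,0,0.8],[0,0,0,0,0,0,0.8]],
], force=20)

```text
time: 6.9
tool_pos: [0.6214, -0.1752, 0.1627]
tcp_rot: [-2.397, -2.03, 0.0]
wrist_force: [-0.3, -0.3, -4.3]
width: 0.254
```

```bash
python3 look.py l9
```

```text
t6.90 [ 0.6214 -0.1752  0.1627] yaw -9.48 tilt [-0.0003  0.0001] F [-0.3 -0.3 -4.3] w0.254 q [-0.31  0.24  1.72  0.    1.18 -0.15]
```

View pics/l9.png

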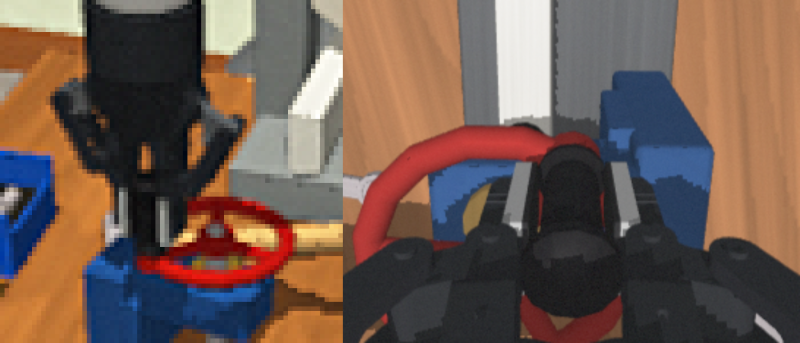

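>>> apply_moves([
  [[0,0,0,0,0,0,0.3],[0,0,0.002,0,0,0,0.3],[0,0,0.004,0,0,0,0.8],[0,0,0.004,0,0,0,0.8],[0,0,0.004,0,0,0,0.8],[0,0,0.004,0,0,0,0.8],[0,0,0.004,0,0,0,0.8],[0,0,0.004,0,0,0,0.8]],
], force=20)

```text
time: 7.67
tool_pos: [0.6219, -0.1754, 0.1595]
tcp_rot: [2.397, 2.03, 0.001]
wrist_force: [-0.7, -0.4, 5.1]
width: 0.25
```

```bash
python3 look.py l10
```

```text
t7.67 [ 0.6219 -0.1754  0.1595] yaw -9.48 tilt [ 0.0011 -0.0004] F [-0.7 -0.4  5.1] w0.250 q [-0.31  0.24  1.72 -0.    1.18 -0.15]
```

View pics/l10s.png

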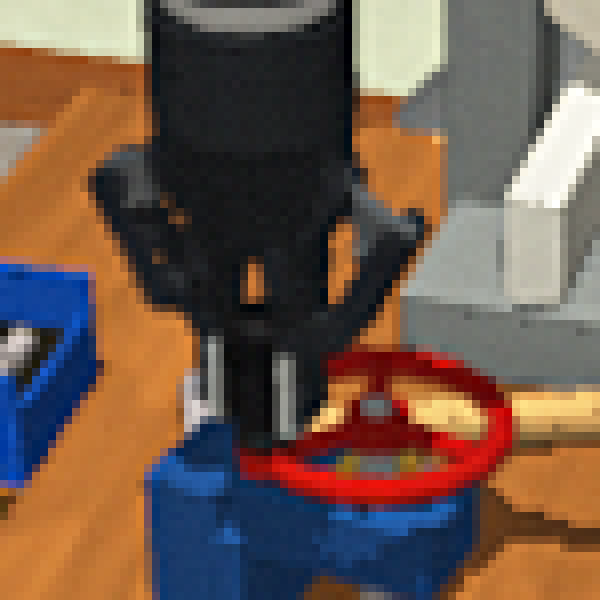

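```bash
cat > crank.py <<'E'
# usage: crank.py phi0 dphi(deg) dxw dyw dzw(mm extra world, spread) [nrows]
from h import *
import sys,json
p0,d,ex,ey,ez=map(float,sys.argv[1:6]);n=int(sys.argv[6]) if len(sys.argv)>6 else 8
M=yawmat(-9.48);rows=[]
a0=np.radians(p0)
for i in range(1,9):
    f=min(i/n,1);a=np.radians(p0+d*f)
    w=.05*np.array([np.cos(a)-np.cos(a0),np.sin(a)-np.sin(a0),0])+f*np.array([ex,ey,ez])*1e-3
    w[2]+=.00318*(a-a0)
    rows.append([float(v) for v in (M.T@w).round(4)]+[0,0,0,0.8])
print(json.dumps([rows]))
E
cat > fr.py <<'E'
# force in radial/tangential at phi
from h import *
import sys
ph=np.radians(float(sys.argv[1]));s=readout.read_state();F=s['wrist_force']
er=np.array([np.cos(ph),np.sin(ph)]);et=np.array([-er[1],er[0]])
H=np.array([.5865,-.2108]);r=s['tool_pos'][:2]-H
print("Fr %.1f Ft %.1f Fz %.1f"%(F[:2]@er,F[:2]@et,F[2]),"r %.4f ang %.2f z %.4f w %.3f t %.2f"%(np.hypot(*r),np.degrees(np.arctan2(r[1],r[0])),s['tool_pos'][2],s['width'],s['time']))
E
python3 fr.py 45; python3 crank.py 45.3 20 0 0 1
```

```text
Fr -0.7 Ft 0.3 Fz 4.9 r 0.0500 ang 45.03 z 0.1594 w 0.251 t 7.77
[[[0.0012, -0.0018, -0.0003, 0, 0, 0, 0.8], [0.0024, -0.0037, -0.0005, 0, 0, 0, 0.8], [0.0034, -0.0056, -0.0008, 0, 0, 0, 0.8], [0.0044, -0.0075, -0.0011, 0, 0, 0, 0.8], [0.0053, -0.0095, -0.0013, 0, 0, 0, 0.8], [0.0061, -0.0116, -0.0016, 0, 0, 0, 0.8], [0.0068, -0.0136, -0.0018, 0, 0, 0, 0.8], [0.0074, -0.0157, -0.0021, 0, 0, 0, 0.8]]]
```

>>> apply_moves([
  [[0.0012,-0.0018,-0.0003,0,0,0,0.8],[0.0024,-0.0037,-0.0005,0,0,0,0.8],[0.0034,-0.0056,-0.0008,0,0,0,0.8],[0.0044,-0.0075,-0.0011,0,0,0,0.8],[0.0053,-0.0095,-0.0013,0,0,0,0.8],[0.0061,-0.0116,-0.0016,0,0,0,0.8],[0.0068,-0.0136,-0.0018,0,0,0,0.8],[0.0074,-0.0157,-0.0021,0,0,0,0.8]],
])

```text
time: 8.43
tool_pos: [0.6071, -0.1653, 0.1609]
tcp_rot: [2.397, 2.03, 0.0]
wrist_force: [3.0, -3.1, 1.7]
width: 0.252
```

```bash
python3 fr.py 65; python3 crank.py 65.3 30 0 0 0
```

```text
Fr -1.5 Ft -4.0 Fz 1.7 r 0.0500 ang 65.62 z 0.1609 w 0.252 t 8.43
[[[0.0008, -0.0032, -0.0002, 0, 0, 0, 0.8], [0.0013, -0.0064, -0.0004, 0, 0, 0, 0.8], [0.0016, -0.0097, -0.0006, 0, 0, 0, 0.8], [0.0018, -0.0129, -0.0008, 0, 0, 0, 0.8], [0.0017, -0.0162, -0.001, 0, 0, 0, 0.8], [0.0014, -0.0195, -0.0012, 0, 0, 0, 0.8], [0.0008, -0.0227, -0.0015, 0, 0, 0, 0.8], [0.0001, -0.0259, -0.0017, 0, 0, 0, 0.8]]]
```

>>> apply_moves([
  [[0.0008,-0.0032,-0.0003,0,0,0,0.8],[0.0013,-0.0064,-0.0005,0,0,0,0.8],[0.0016,-0.0097,-0.0007,0,0,0,0.8],[0.0018,-0.0129,-0.0009,0,0,0,0.8],[0.0017,-0.0162,-0.0011,0,0,0,0.8],[0.0014,-0.0195,-0.0014,0,0,0,0.8],[0.0008,-0.0227,-0.0017,0,0,0,0.8],[0.0001,-0.0259,-0.0019,0,0,0,0.8]],
])

```text
time: 9.1
tool_pos: [0.5815, -0.1608, 0.1628]
tcp_rot: [-2.397, -2.03, -0.001]
wrist_force: [3.9, -1.6, 1.6]
width: 0.251
```

```bash
python3 fr.py 95; python3 look.py l11; python3 crank.py 95.3 40 0 0 0
```

```text
Fr -1.9 Ft -3.7 Fz 1.6 r 0.0502 ang 95.72 z 0.1628 w 0.251 t 9.10
t9.10 [ 0.5815 -0.1608  0.1628] yaw -9.48 tilt [0.0003 0.0003] F [ 3.9 -1.6  1.6] w0.251 q [-0.31  0.16  1.81  0.    1.17 -0.15]
[[[-0.0013, -0.0042, -0.0003, 0, 0, 0, 0.8], [-0.0029, -0.0082, -0.0006, 0, 0, 0, 0.8], [-0.0049, -0.0121, -0.0008, 0, 0, 0, 0.8], [-0.0073, -0.0158, -0.0011, 0, 0, 0, 0.8], [-0.0099, -0.0192, -0.0014, 0, 0, 0, 0.8], [-0.0129, -0.0225, -0.0017, 0, 0, 0, 0.8], [-0.0161, -0.0254, -0.0019, 0, 0, 0, 0.8], [-0.0195, -0.0281, -0.0022, 0, 0, 0, 0.8]]]
```

View pics/l11.png

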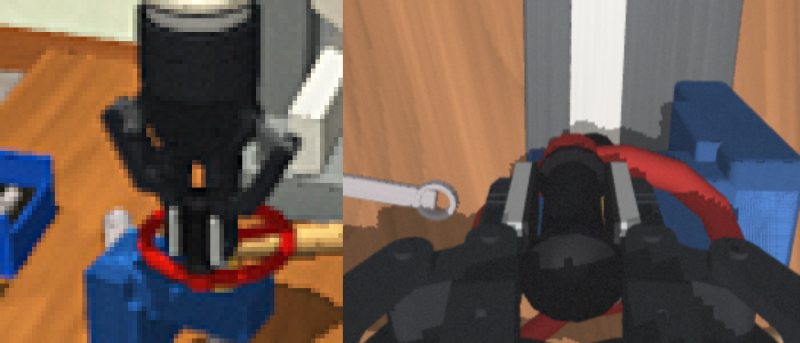

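The wheel turns with the hand: handle still between the pads, rim moved round. Continue.

>>> apply_moves([
  [[-0.0013,-0.0042,-0.0003,0,0,0,0.8],[-0.0029,-0.0082,-0.0006,0,0,0,0.8],[-0.0049,-0.0121,-0.0008,0,0,0,0.8],[-0.0073,-0.0158,-0.0011,0,0,0,0.8],[-0.0099,-0.0192,-0.0014,0,0,0,0.8],[-0.0129,-0.0225,-0.0017,0,0,0,0.8],[-0.0161,-0.0254,-0.0019,0,0,0,0.8],[-0.0195,-0.0281,-0.0022,0,0,0,0.8]],
])

```text
time: 9.87
tool_pos: [0.5512, -0.1746, 0.1649]
tcp_rot: [-2.397, -2.03, -0.003]
wrist_force: [6.2, 0.7, 1.0]
width: 0.253
```

```bash
python3 fr.py 135; python3 crank.py 135.3 40 0 0 0.3
```

```text
Fr -3.9 Ft -4.9 Fz 1.0 r 0.0505 ang 134.28 z 0.1649 w 0.253 t 9.87
[[[-0.0037, -0.0024, -0.0003, 0, 0, 0, 0.8], [-0.0075, -0.0044, -0.0006, 0, 0, 0, 0.8], [-0.0116, -0.0061, -0.0009, 0, 0, 0, 0.8], [-0.0157, -0.0074, -0.0013, 0, 0, 0, 0.8], [-0.02, -0.0084, -0.0016, 0, 0, 0, 0.8], [-0.0243, -0.0089, -0.0019, 0, 0, 0, 0.8], [-0.0286, -0.0092, -0.0022, 0, 0, 0, 0.8], [-0.033, -0.009, -0.0025, 0, 0, 0, 0.8]]]
```

>>> apply_moves([
  [[-0.0038,-0.0023,-0.0003,0,0,0,0.8],[-0.0076,-0.0042,-0.0006,0,0,0,0.8],[-0.0118,-0.0058,-0.0009,0,0,0,0.8],[-0.0159,-0.007,-0.0013,0,0,0,0.8],[-0.0203,-0.0079,-0.0016,0,0,0,0.8],[-0.0247,-0.0083,-0.0019,0,0,0,0.8],[-0.029,-0.0085,-0.0022,0,0,0,0.8],[-0.0334,-0.0083,-0.0025,0,0,0,0.8]],
])

```text
time: 10.53
tool_pos: [0.5363, -0.2047, 0.1668]
tcp_rot: [-2.394, -2.027, -0.003]
wrist_force: [2.4, 4.5, 2.5]
width: 0.249
```

```bash
python3 fr.py 175; python3 crank.py 175.3 40 0.2 0.2 0.3
```

```text
Fr -2.0 Ft -4.7 Fz 2.5 r 0.0505 ang 173.11 z 0.1668 w 0.249 t 10.53
[[[-0.0043, 0.0006, -0.0003, 0, 0, 0, 0.8], [-0.0085, 0.0015, -0.0006, 0, 0, 0, 0.8], [-0.0127, 0.0028, -0.0009, 0, 0, 0, 0.8], [-0.0167, 0.0045, -0.0013, 0, 0, 0, 0.8], [-0.0205, 0.0065, -0.0016, 0, 0, 0, 0.8], [-0.0242, 0.0089, -0.0019, 0, 0, 0, 0.8], [-0.0276, 0.0115, -0.0022, 0, 0, 0, 0.8], [-0.0308, 0.0145, -0.0025, 0, 0, 0, 0.8]]]
```

>>> apply_moves([
  [[-0.0043,0.0006,-0.0004,0,0,0,0.8],[-0.0085,0.0015,-0.0007,0,0,0,0.8],[-0.0127,0.0028,-0.001,0,0,0,0.8],[-0.0167,0.0045,-0.0014,0,0,0,0.8],[-0.0205,0.0065,-0.0017,0,0,0,0.8],[-0.0242,0.0089,-0.002,0,0,0,0.8],[-0.0276,0.0115,-0.0024,0,0,0,0.8],[-0.0308,0.0145,-0.0027,0,0,0,0.8]],
])

```text
time: 11.2
tool_pos: [0.5436, -0.2371, 0.1688]
tcp_rot: [-2.391, -2.025, 0.002]
wrist_force: [-3.2, 4.6, 4.4]
width: 0.252
```

```bash
python3 fr.py 215; python3 crank.py 215.3 40 0 0 0.3
```

```text
Fr -0.0 Ft -5.6 Fz 4.4 r 0.0503 ang -148.56 z 0.1688 w 0.252 t 11.20
[[[-0.003, 0.0032, -0.0003, 0, 0, 0, 0.8], [-0.0056, 0.0067, -0.0006, 0, 0, 0, 0.8], [-0.008, 0.0103, -0.0009, 0, 0, 0, 0.8], [-0.01, 0.0142, -0.0013, 0, 0, 0, 0.8], [-0.0117, 0.0182, -0.0016, 0, 0, 0, 0.8], [-0.013, 0.0224, -0.0019, 0, 0, 0, 0.8], [-0.014, 0.0266, -0.0022, 0, 0, 0, 0.8], [-0.0146, 0.0309, -0.0025, 0, 0, 0, 0.8]]]
```

>>> apply_moves([
  [[-0.003,0.0032,-0.0005,0,0,0,0.8],[-0.0056,0.0067,-0.0009,0,0,0,0.8],[-0.008,0.0103,-0.0013,0,0,0,0.8],[-0.01,0.0142,-0.0017,0,0,0,0.8],[-0.0117,0.0182,-0.0021,0,0,0,0.8],[-0.013,0.0224,-0.0025,0,0,0,0.8],[-0.014,0.0266,-0.0029,0,0,0,0.8],[-0.0146,0.0309,-0.0032,0,0,0,0.8]],
])

```text
time: 11.87
tool_pos: [0.5702, -0.2579, 0.1713]
tcp_rot: [-2.39, -2.024, 0.007]
wrist_force: [-6.5, -0.3, 2.2]
width: 0.251
```

```bash
python3 fr.py 255; python3 look.py l12; python3 crank.py 255.3 40 0 0 0.3
```

```text
Fr 2.0 Ft -6.2 Fz 2.2 r 0.0498 ang -109.07 z 0.1713 w 0.251 t 11.87
t11.87 [ 0.5702 -0.2579  0.1713] yaw -9.48 tilt [-0.0095  0.0039] F [-6.5 -0.3  2.2] w0.251 q [-0.46  0.2   1.75 -0.    1.2  -0.3 ]
[[[-0.0002, 0.0044, -0.0003, 0, 0, 0, 0.8], [-0.0, 0.0087, -0.0006, 0, 0, 0, 0.8], [0.0005, 0.013, -0.0009, 0, 0, 0, 0.8], [0.0014, 0.0173, -0.0013, 0, 0, 0, 0.8], [0.0027, 0.0215, -0.0016, 0, 0, 0, 0.8], [0.0044, 0.0255, -0.0019, 0, 0, 0, 0.8], [0.0064, 0.0294, -0.0022, 0, 0, 0, 0.8], [0.0087, 0.0331, -0.0025, 0, 0, 0, 0.8]]]
```

View pics/l12.png

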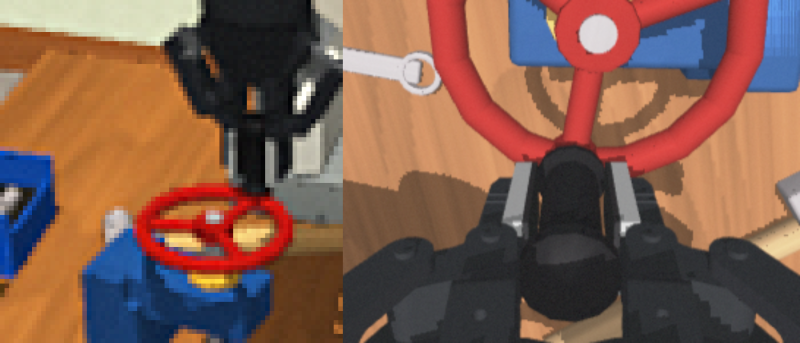

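>>> apply_moves([
  [[-0.0002,0.0044,-0.0004,0,0,0,0.8],[-0.0001,0.0087,-0.0007,0,0,0,0.8],[0.0004,0.013,-0.001,0,0,0,0.8],[0.0012,0.0173,-0.0014,0,0,0,0.8],[0.0025,0.0215,-0.0017,0,0,0,0.8],[0.0042,0.0255,-0.002,0,0,0,0.8],[0.0062,0.0294,-0.0024,0,0,0,0.8],[0.0085,0.0331,-0.0027,0,0,0,0.8]],
])

```text
time: 12.63
tool_pos: [0.6056, -0.2567, 0.1742]
tcp_rot: [-2.394, -2.027, 0.007]
wrist_force: [-4.2, -4.7, 0.1]
width: 0.251
```

```bash
python3 fr.py 295;  python3 crank.py 295.3 40 0 0 0.3
```

```text
Fr 2.5 Ft -5.7 Fz 0.1 r 0.0497 ang -67.37 z 0.1742 w 0.251 t 12.63
[[[0.0026, 0.0035, -0.0003, 0, 0, 0, 0.8], [0.0056, 0.0067, -0.0006, 0, 0, 0, 0.8], [0.0088, 0.0097, -0.0009, 0, 0, 0, 0.8], [0.0122, 0.0123, -0.0013, 0, 0, 0, 0.8], [0.0159, 0.0147, -0.0016, 0, 0, 0, 0.8], [0.0198, 0.0167, -0.0019, 0, 0, 0, 0.8], [0.0238, 0.0184, -0.0022, 0, 0, 0, 0.8], [0.0279, 0.0197, -0.0025, 0, 0, 0, 0.8]]]
```

>>> apply_moves([
  [[0.0026,0.0036,-0.0003,0,0,0,0.8],[0.0056,0.0068,-0.0006,0,0,0,0.8],[0.0088,0.0098,-0.0009,0,0,0,0.8],[0.0122,0.0125,-0.0012,0,0,0,0.8],[0.0159,0.0149,-0.0015,0,0,0,0.8],[0.0198,0.0169,-0.0018,0,0,0,0.8],[0.0238,0.0186,-0.0021,0,0,0,0.8],[0.0279,0.02,-0.0024,0,0,0,0.8]],
])

```text
time: 13.3
tool_pos: [0.631, -0.2331, 0.1767]
tcp_rot: [-2.396, -2.029, 0.005]
wrist_force: [-1.1, -4.3, -2.4]
width: 0.253
```

```bash
python3 fr.py 335;  python3 crank.py 335.3 40 0 0 0.2
```

```text
Fr 0.8 Ft -4.4 Fz -2.4 r 0.0498 ang -26.62 z 0.1767 w 0.253 t 13.30
[[[0.0043, 0.001, -0.0003, 0, 0, 0, 0.8], [0.0086, 0.0015, -0.0006, 0, 0, 0, 0.8], [0.0129, 0.0018, -0.0009, 0, 0, 0, 0.8], [0.0173, 0.0016, -0.0012, 0, 0, 0, 0.8], [0.0216, 0.001, -0.0015, 0, 0, 0, 0.8], [0.0259, 0.0001, -0.0018, 0, 0, 0, 0.8], [0.03, -0.0012, -0.0021, 0, 0, 0, 0.8], [0.0341, -0.0029, -0.0024, 0, 0, 0, 0.8]]]
```

>>> apply_moves([
  [[0.0043,0.001,-0.0002,0,0,0,0.8],[0.0086,0.0015,-0.0004,0,0,0,0.8],[0.0129,0.0018,-0.0006,0,0,0,0.8],[0.0173,0.0016,-0.0008,0,0,0,0.8],[0.0216,0.001,-0.001,0,0,0,0.8],[0.0259,0.0001,-0.0013,0,0,0,0.8],[0.03,-0.0012,-0.0015,0,0,0,0.8],[0.0341,-0.0029,-0.0017,0,0,0,0.8]],
])

```text
time: 13.97
tool_pos: [0.6348, -0.1989, 0.179]
tcp_rot: [-2.398, -2.03, 0.003]
wrist_force: [1.8, -4.2, -1.5]
width: 0.251
```

```bash
python3 fr.py 15;  python3 - <<'E'
from h import *
s=read_camera('side');crop(s,195,125,90,75,8,'pics/s13.png')
for z in(.06,.07,.08):print((proj('side',[.5865,-.2115,z])-[195,125])*8)
E
python3 crank.py 15.3 15 0 0 0
```

```text
Fr 0.7 Ft -4.5 Fz -1.5 r 0.0498 ang 13.85 z 0.1790 w 0.251 t 13.97
[[377.58174445 434.90629143]]
[[377.44689613 415.422566  ]]
[[377.31070034 395.74414937]]
[[[0.0015, -0.0007, -0.0001, 0, 0, 0, 0.8], [0.0029, -0.0015, -0.0002, 0, 0, 0, 0.8], [0.0043, -0.0023, -0.0003, 0, 0, 0, 0.8], [0.0057, -0.0031, -0.0004, 0, 0, 0, 0.8], [0.0071, -0.004, -0.0005, 0, 0, 0, 0.8], [0.0085, -0.005, -0.0006, 0, 0, 0, 0.8], [0.0098, -0.0059, -0.0007, 0, 0, 0, 0.8], [0.011, -0.007, -0.0008, 0, 0, 0, 0.8]]]
```

View pics/s13.png

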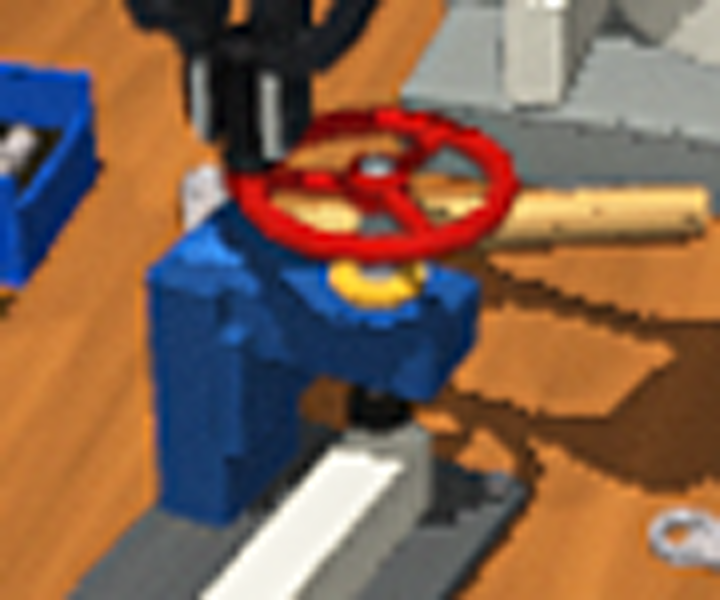

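>>> apply_moves([
  [[0.0015,-0.0007,-0.0001,0,0,0,0.8],[0.0029,-0.0015,-0.0002,0,0,0,0.8],[0.0043,-0.0023,-0.0003,0,0,0,0.8],[0.0057,-0.0031,-0.0004,0,0,0,0.8],[0.0071,-0.004,-0.0005,0,0,0,0.8],[0.0085,-0.005,-0.0006,0,0,0,0.8],[0.0098,-0.0059,-0.0007,0,0,0,0.8],[0.011,-0.007,-0.0008,0,0,0,0.8]],
])

```text
time: 14.68
tool_pos: [0.63, -0.186, 0.1806]
tcp_rot: [-2.397, -2.03, 0.001]
wrist_force: [1.5, -3.7, -4.4]
width: 0.251
```

```bash
python3 fr.py 30;  python3 crank.py 30.3 15 0 0 0
```

```text
Fr -0.5 Ft -4.0 Fz -4.4 r 0.0501 ang 29.71 z 0.1806 w 0.251 t 14.68
[[[0.0012, -0.0011, -0.0001, 0, 0, 0, 0.8], [0.0024, -0.0022, -0.0002, 0, 0, 0, 0.8], [0.0036, -0.0033, -0.0003, 0, 0, 0, 0.8], [0.0047, -0.0045, -0.0004, 0, 0, 0, 0.8], [0.0058, -0.0057, -0.0005, 0, 0, 0, 0.8], [0.0069, -0.007, -0.0006, 0, 0, 0, 0.8], [0.0079, -0.0083, -0.0007, 0, 0, 0, 0.8], [0.0089, -0.0096, -0.0008, 0, 0, 0, 0.8]]]
```

>>> apply_moves([
  [[0.0012,-0.0011,0.0001,0,0,0,0.8],[0.0024,-0.0022,0.0001,0,0,0,0.8],[0.0036,-0.0033,0.0001,0,0,0,0.8],[0.0047,-0.0045,0.0001,0,0,0,0.8],[0.0058,-0.0057,0.0001,0,0,0,0.8],[0.0069,-0.007,0.0001,0,0,0,0.8],[0.0079,-0.0083,0.0001,0,0,0,0.8],[0.0089,-0.0096,0.0001,0,0,0,0.8]],
])

```text
time: 15.35
tool_pos: [0.6225, -0.1757, 0.1811]
tcp_rot: [2.397, 2.03, 0.001]
wrist_force: [1.7, -4.2, -2.9]
width: 0.254
```

```bash
python3 fr.py 45; python3 - <<'E'
from h import *
s=read_camera('side');crop(s,225,160,40,40,14,'pics/s14.png')
s0=np.load('s0.npy');crop(s0,225,160,40,40,14,'pics/s14a.png')
a=cv2.imread('pics/s14.png');b=cv2.imread('pics/s14a.png');cv2.imwrite('pics/s14b.png',cv2.resize(np.hstack([b,a]),(800,400)))
E
python3 crank.py 45.3 12 0 0 0
```

```text
Fr -1.8 Ft -4.2 Fz -2.9 r 0.0503 ang 44.22 z 0.1811 w 0.254 t 15.35
[[[0.0007, -0.0011, -0.0001, 0, 0, 0, 0.8], [0.0015, -0.0022, -0.0002, 0, 0, 0, 0.8], [0.0021, -0.0033, -0.0002, 0, 0, 0, 0.8], [0.0028, -0.0044, -0.0003, 0, 0, 0, 0.8], [0.0034, -0.0056, -0.0004, 0, 0, 0, 0.8], [0.004, -0.0067, -0.0005, 0, 0, 0, 0.8], [0.0046, -0.0079, -0.0006, 0, 0, 0, 0.8], [0.0051, -0.0091, -0.0007, 0, 0, 0, 0.8]]]
```

View pics/s14b.png

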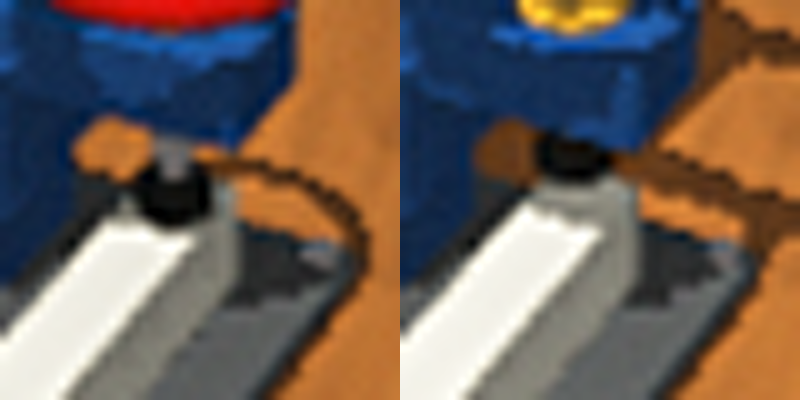

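```bash
python3 crank.py 45.3 5 0.1 -0.1 -0.1 6;python3 crank.py 50.3 5 0 0 0 6;python3 crank.py 55.3 5 0 0 0 6
```

```text
[[[0.0004, -0.0006, -0.0, 0, 0, 0, 0.8], [0.0008, -0.0012, -0.0001, 0, 0, 0, 0.8], [0.0012, -0.0018, -0.0001, 0, 0, 0, 0.8], [0.0016, -0.0023, -0.0001, 0, 0, 0, 0.8], [0.0019, -0.0029, -0.0001, 0, 0, 0, 0.8], [0.0023, -0.0036, -0.0002, 0, 0, 0, 0.8], [0.0023, -0.0036, -0.0002, 0, 0, 0, 0.8], [0.0023, -0.0036, -0.0002, 0, 0, 0, 0.8]]]
[[[0.0004, -0.0006, -0.0, 0, 0, 0, 0.8], [0.0007, -0.0013, -0.0001, 0, 0, 0, 0.8], [0.0011, -0.0019, -0.0001, 0, 0, 0, 0.8], [0.0014, -0.0026, -0.0002, 0, 0, 0, 0.8], [0.0017, -0.0032, -0.0002, 0, 0, 0, 0.8], [0.002, -0.0039, -0.0003, 0, 0, 0, 0.8], [0.002, -0.0039, -0.0003, 0, 0, 0, 0.8], [0.002, -0.0039, -0.0003, 0, 0, 0, 0.8]]]
[[[0.0003, -0.0007, -0.0, 0, 0, 0, 0.8], [0.0006, -0.0013, -0.0001, 0, 0, 0, 0.8], [0.0009, -0.002, -0.0001, 0, 0, 0, 0.8], [0.0012, -0.0027, -0.0002, 0, 0, 0, 0.8], [0.0014, -0.0033, -0.0002, 0, 0, 0, 0.8], [0.0017, -0.004, -0.0003, 0, 0, 0, 0.8], [0.0017, -0.004, -0.0003, 0, 0, 0, 0.8], [0.0017, -0.004, -0.0003, 0, 0, 0, 0.8]]]
```

>>> apply_moves([
  [[0.0004,-0.0006,0,0,0,0,0.8],[0.0008,-0.0012,0,0,0,0,0.8],[0.0012,-0.0018,0,0,0,0,0.8],[0.0016,-0.0023,0,0,0,0,0.8],[0.0019,-0.0029,0,0,0,0,0.8],[0.0023,-0.0036,0,0,0,0,0.8],[0.0023,-0.0036,0,0,0,0,0.8],[0.0023,-0.0036,0,0,0,0,0.8]],
])

```text
time: 16.07
tool_pos: [0.6194, -0.1729, 0.1811]
tcp_rot: [2.397, 2.03, 0.0]
wrist_force: [1.8, -4.4, -2.6]
width: 0.249
```

```bash
python3 fr.py 50
```

```text
Fr -2.2 Ft -4.2 Fz -2.6 r 0.0502 ang 49.10 z 0.1811 w 0.249 t 16.07
```

>>> apply_moves([
  [[0.0004,-0.0006,0,0,0,0,0.8],[0.0007,-0.0013,-0.0001,0,0,0,0.8],[0.0011,-0.0019,-0.0001,0,0,0,0.8],[0.0014,-0.0026,-0.0002,0,0,0,0.8],[0.0017,-0.0032,-0.0002,0,0,0,0.8],[0.002,-0.0039,-0.0003,0,0,0,0.8],[0.002,-0.0039,-0.0003,0,0,0,0.8],[0.002,-0.0039,-0.0003,0,0,0,0.8]],
])

```text
time: 16.73
tool_pos: [0.6157, -0.1702, 0.1813]
tcp_rot: [-2.397, -2.03, -0.0]
wrist_force: [3.2, -3.0, -1.6]
width: 0.25
```

```bash
python3 fr.py 55
```

```text
Fr -0.6 Ft -4.3 Fz -1.6 r 0.0500 ang 54.25 z 0.1813 w 0.250 t 16.73
```

>>> apply_moves([
  [[0.0003,-0.0007,0,0,0,0,0.8],[0.0006,-0.0013,-0.0001,0,0,0,0.8],[0.0009,-0.002,-0.0001,0,0,0,0.8],[0.0012,-0.0027,-0.0002,0,0,0,0.8],[0.0014,-0.0033,-0.0002,0,0,0,0.8],[0.0017,-0.004,-0.0003,0,0,0,0.8],[0.0017,-0.004,-0.0003,0,0,0,0.8],[0.0017,-0.004,-0.0003,0,0,0,0.8]],
])

```text
time: 17.4
tool_pos: [0.612, -0.1679, 0.1815]
tcp_rot: [-2.397, -2.03, -0.0]
wrist_force: [3.1, -2.4, -0.8]
width: 0.25
```

```bash
python3 fr.py 60; for a in 60.3 65.3 70.3 75.3 80.3 85.3 90.3 95.3 100.3 105.3 110.3 115.3; do python3 crank.py $a 5 0 0 0 6; done
```

```text
Fr -0.5 Ft -3.9 Fz -0.8 r 0.0499 ang 59.29 z 0.1815 w 0.250 t 17.40
[[[0.0002, -0.0007, -0.0, 0, 0, 0, 0.8], [0.0005, -0.0014, -0.0001, 0, 0, 0, 0.8], [0.0007, -0.0021, -0.0001, 0, 0, 0, 0.8], [0.0009, -0.0028, -0.0002, 0, 0, 0, 0.8], [0.0011, -0.0035, -0.0002, 0, 0, 0, 0.8], [0.0013, -0.0042, -0.0003, 0, 0, 0, 0.8], [0.0013, -0.0042, -0.0003, 0, 0, 0, 0.8], [0.0013, -0.0042, -0.0003, 0, 0, 0, 0.8]]]
[[[0.0002, -0.0007, -0.0, 0, 0, 0, 0.8], [0.0004, -0.0014, -0.0001, 0, 0, 0, 0.8], [0.0005, -0.0021, -0.0001, 0, 0, 0, 0.8], [0.0007, -0.0028, -0.0002, 0, 0, 0, 0.8], [0.0008, -0.0035, -0.0002, 0, 0, 0, 0.8], [0.001, -0.0043, -0.0003, 0, 0, 0, 0.8], [0.001, -0.0043, -0.0003, 0, 0, 0, 0.8], [0.001, -0.0043, -0.0003, 0, 0, 0, 0.8]]]
[[[0.0001, -0.0007, -0.0, 0, 0, 0, 0.8], [0.0002, -0.0014, -0.0001, 0, 0, 0, 0.8], [0.0003, -0.0022, -0.0001, 0, 0, 0, 0.8], [0.0004, -0.0029, -0.0002, 0, 0, 0, 0.8], [0.0005, -0.0036, -0.0002, 0, 0, 0, 0.8], [0.0006, -0.0043, -0.0003, 0, 0, 0, 0.8], [0.0006, -0.0043, -0.0003, 0, 0, 0, 0.8], [0.0006, -0.0043, -0.0003, 0, 0, 0, 0.8]]]
[[[0.0001, -0.0007, -0.0, 0
[... 2342 characters left out ...]
0, 0, 0.8]]]
[[[-0.0004, -0.0006, -0.0, 0, 0, 0, 0.8], [-0.0007, -0.0013, -0.0001, 0, 0, 0, 0.8], [-0.0011, -0.0019, -0.0001, 0, 0, 0, 0.8], [-0.0015, -0.0025, -0.0002, 0, 0, 0, 0.8], [-0.0019, -0.0031, -0.0002, 0, 0, 0, 0.8], [-0.0023, -0.0037, -0.0003, 0, 0, 0, 0.8], [-0.0023, -0.0037, -0.0003, 0, 0, 0, 0.8], [-0.0023, -0.0037, -0.0003, 0, 0, 0, 0.8]]]
[[[-0.0004, -0.0006, -0.0, 0, 0, 0, 0.8], [-0.0008, -0.0012, -0.0001, 0, 0, 0, 0.8], [-0.0013, -0.0018, -0.0001, 0, 0, 0, 0.8], [-0.0017, -0.0023, -0.0002, 0, 0, 0, 0.8], [-0.0022, -0.0029, -0.0002, 0, 0, 0, 0.8], [-0.0026, -0.0035, -0.0003, 0, 0, 0, 0.8], [-0.0026, -0.0035, -0.0003, 0, 0, 0, 0.8], [-0.0026, -0.0035, -0.0003, 0, 0, 0, 0.8]]]
```

>>> apply_moves([
  [[0.0002,-0.0007,0,0,0,0,0.8],[0.0005,-0.0014,-0.0001,0,0,0,0.8],[0.0007,-0.0021,-0.0001,0,0,0,0.8],[0.0009,-0.0028,-0.0002,0,0,0,0.8],[0.0011,-0.0035,-0.0002,0,0,0,0.8],[0.0013,-0.0042,-0.0003,0,0,0,0.8],[0.0013,-0.0042,-0.0003,0,0,0,0.8],[0.0013,-0.0042,-0.0003,0,0,0,0.8]],
])

```text
time: 18.07
tool_pos: [0.6081, -0.1659, 0.1818]
tcp_rot: [-2.397, -2.03, -0.0]
wrist_force: [3.4, -2.2, -1.3]
width: 0.249
```

>>> apply_moves([
  [[0.0002,-0.0007,0,0,0,0,0.8],[0.0004,-0.0014,-0.0001,0,0,0,0.8],[0.0005,-0.0021,-0.0001,0,0,0,0.8],[0.0007,-0.0028,-0.0002,0,0,0,0.8],[0.0008,-0.0035,-0.0002,0,0,0,0.8],[0.001,-0.0043,-0.0003,0,0,0,0.8],[0.001,-0.0043,-0.0003,0,0,0,0.8],[0.001,-0.0043,-0.0003,0,0,0,0.8]],
])

```text
time: 18.73
tool_pos: [0.6039, -0.1642, 0.1821]
tcp_rot: [-2.397, -2.03, 0.0]
wrist_force: [3.6, -2.1, -0.9]
width: 0.251
```

>>> apply_moves([
  [[0.0001,-0.0007,0,0,0,0,0.8],[0.0002,-0.0014,-0.0001,0,0,0,0.8],[0.0003,-0.0022,-0.0001,0,0,0,0.8],[0.0004,-0.0029,-0.0002,0,0,0,0.8],[0.0005,-0.0036,-0.0002,0,0,0,0.8],[0.0006,-0.0043,-0.0003,0,0,0,0.8],[0.0006,-0.0043,-0.0003,0,0,0,0.8],[0.0006,-0.0043,-0.0003,0,0,0,0.8]],
])

```text
time: 19.4
tool_pos: [0.5998, -0.163, 0.1824]
tcp_rot: [-2.397, -2.03, 0.0]
wrist_force: [4.0, -1.7, -1.4]
width: 0.25
```

>>> apply_moves([
  [[0.0001,-0.0007,0,0,0,0,0.8],[0.0001,-0.0015,-0.0001,0,0,0,0.8],[0.0002,-0.0022,-0.0001,0,0,0,0.8],[0.0002,-0.0029,-0.0002,0,0,0,0.8],[0.0002,-0.0036,-0.0002,0,0,0,0.8],[0.0002,-0.0044,-0.0003,0,0,0,0.8],[0.0002,-0.0044,-0.0003,0,0,0,0.8],[0.0002,-0.0044,-0.0003,0,0,0,0.8]],
])

```text
time: 20.07
tool_pos: [0.5955, -0.162, 0.1827]
tcp_rot: [-2.397, -2.03, 0.0]
wrist_force: [3.5, -0.7, -0.7]
width: 0.251
```

>>> apply_moves([
  [[0,-0.0007,0,0,0,0,0.8],[0,-0.0015,-0.0001,0,0,0,0.8],[0,-0.0022,-0.0001,0,0,0,0.8],[-0.0001,-0.0029,-0.0002,0,0,0,0.8],[-0.0001,-0.0036,-0.0002,0,0,0,0.8],[-0.0002,-0.0044,-0.0003,0,0,0,0.8],[-0.0002,-0.0044,-0.0003,0,0,0,0.8],[-0.0002,-0.0044,-0.0003,0,0,0,0.8]],
])

```text
time: 20.73
tool_pos: [0.5911, -0.1615, 0.183]
tcp_rot: [-2.397, -2.03, 0.0]
wrist_force: [3.8, -0.5, -0.5]
width: 0.248
```

>>> apply_moves([
  [[-0.0001,-0.0007,0,0,0,0,0.8],[-0.0001,-0.0014,-0.0001,0,0,0,0.8],[-0.0002,-0.0022,-0.0001,0,0,0,0.8],[-0.0003,-0.0029,-0.0002,0,0,0,0.8],[-0.0004,-0.0036,-0.0002,0,0,0,0.8],[-0.0006,-0.0043,-0.0003,0,0,0,0.8],[-0.0006,-0.0043,-0.0003,0,0,0,0.8],[-0.0006,-0.0043,-0.0003,0,0,0,0.8]],
])

```text
time: 21.4
tool_pos: [0.5867, -0.1614, 0.1833]
tcp_rot: [-2.397, -2.03, 0.0]
wrist_force: [4.3, -0.1, -1.7]
width: 0.251
```

>>> apply_moves([
  [[-0.0001,-0.0007,0,0,0,0,0.8],[-0.0003,-0.0014,-0.0001,0,0,0,0.8],[-0.0004,-0.0021,-0.0001,0,0,0,0.8],[-0.0006,-0.0029,-0.0002,0,0,0,0.8],[-0.0007,-0.0036,-0.0002,0,0,0,0.8],[-0.0009,-0.0043,-0.0003,0,0,0,0.8],[-0.0009,-0.0043,-0.0003,0,0,0,0.8],[-0.0009,-0.0043,-0.0003,0,0,0,0.8]],
])

```text
time: 22.07
tool_pos: [0.5823, -0.1616, 0.1836]
tcp_rot: [-2.397, -2.03, 0.0]
wrist_force: [3.9, 0.7, -2.3]
width: 0.25
```

>>> apply_moves([
  [[-0.0002,-0.0007,0,0,0,0,0.8],[-0.0004,-0.0014,-0.0001,0,0,0,0.8],[-0.0006,-0.0021,-0.0001,0,0,0,0.8],[-0.0008,-0.0028,-0.0001,0,0,0,0.8],[-0.0011,-0.0035,-0.0001,0,0,0,0.8],[-0.0013,-0.0042,-0.0002,0,0,0,0.8],[-0.0013,-0.0042,-0.0002,0,0,0,0.8],[-0.0013,-0.0042,-0.0002,0,0,0,0.8]],
])

```text
time: 22.73
tool_pos: [0.578, -0.1622, 0.1838]
tcp_rot: [-2.397, -2.03, 0.0]
wrist_force: [4.8, -0.1, -2.2]
width: 0.257
```

>>> apply_moves([
  [[-0.0003,-0.0007,0,0,0,0,0.8],[-0.0005,-0.0014,-0.0001,0,0,0,0.8],[-0.0008,-0.002,-0.0001,0,0,0,0.8],[-0.0011,-0.0027,-0.0001,0,0,0,0.8],[-0.0014,-0.0034,-0.0001,0,0,0,0.8],[-0.0017,-0.004,-0.0002,0,0,0,0.8],[-0.0017,-0.004,-0.0002,0,0,0,0.8],[-0.0017,-0.004,-0.0002,0,0,0,0.8]],
])

```text
time: 23.4
tool_pos: [0.5738, -0.1632, 0.184]
tcp_rot: [-2.397, -2.03, 0.0]
wrist_force: [4.1, 1.7, -0.8]
width: 0.254
```

>>> apply_moves([
  [[-0.0003,-0.0007,0,0,0,0,0.8],[-0.0006,-0.0013,-0.0001,0,0,0,0.8],[-0.001,-0.002,-0.0001,0,0,0,0.8],[-0.0013,-0.0026,-0.0002,0,0,0,0.8],[-0.0016,-0.0032,-0.0002,0,0,0,0.8],[-0.002,-0.0039,-0.0003,0,0,0,0.8],[-0.002,-0.0039,-0.0003,0,0,0,0.8],[-0.002,-0.0039,-0.0003,0,0,0,0.8]],
])

```text
time: 24.07
tool_pos: [0.5696, -0.1646, 0.1843]
tcp_rot: [-2.397, -2.03, 0.0]
wrist_force: [3.5, 1.5, -1.3]
width: 0.255
```

>>> apply_moves([
  [[-0.0004,-0.0006,0,0,0,0,0.8],[-0.0007,-0.0013,-0.0001,0,0,0,0.8],[-0.0011,-0.0019,-0.0001,0,0,0,0.8],[-0.0015,-0.0025,-0.0002,0,0,0,0.8],[-0.0019,-0.0031,-0.0002,0,0,0,0.8],[-0.0023,-0.0037,-0.0003,0,0,0,0.8],[-0.0023,-0.0037,-0.0003,0,0,0,0.8],[-0.0023,-0.0037,-0.0003,0,0,0,0.8]],
])

```text
time: 24.73
tool_pos: [0.5656, -0.1663, 0.1846]
tcp_rot: [-2.397, -2.03, 0.0]
wrist_force: [3.7, 1.7, -0.8]
width: 0.25
```

>>> apply_moves([
  [[-0.0004,-0.0006,0,0,0,0,0.8],[-0.0008,-0.0012,-0.0001,0,0,0,0.8],[-0.0013,-0.0018,-0.0001,0,0,0,0.8],[-0.0017,-0.0023,-0.0002,0,0,0,0.8],[-0.0022,-0.0029,-0.0002,0,0,0,0.8],[-0.0026,-0.0035,-0.0003,0,0,0,0.8],[-0.0026,-0.0035,-0.0003,0,0,0,0.8],[-0.0026,-0.0035,-0.0003,0,0,0,0.8]],
])

```text
time: 25.4
tool_pos: [0.5617, -0.1682, 0.1849]
tcp_rot: [-2.397, -2.03, 0.0]
wrist_force: [3.2, 3.2, -0.9]
width: 0.25
```

```bash
python3 fr.py 120; python3 - <<'E'
from h import *
s=read_camera('side');crop(s,225,160,40,40,14,'pics/s15.png')
a=cv2.imread('pics/s15.png');b=cv2.imread('pics/s14.png');cv2.imwrite('pics/s15b.png',cv2.resize(np.hstack([b,a]),(800,400)))
E
for a in 120.3 125.3 130.3 135.3 140.3 145.3 150.3 155.3 160.3 165.3 170.3 175.3 180.3 185.3 190.3 195.3 200.3 205.3; do python3 crank.py $a 5 0 0 0 6; done | cut -d] -f6
```

```text
Fr 1.2 Ft -4.4 Fz -0.9 r 0.0493 ang 120.26 z 0.1849 w 0.250 t 25.40
, [-0.0029, -0.0032, -0.0003, 0, 0, 0, 0.8
, [-0.0032, -0.003, -0.0003, 0, 0, 0, 0.8
, [-0.0035, -0.0027, -0.0003, 0, 0, 0, 0.8
, [-0.0037, -0.0024, -0.0003, 0, 0, 0, 0.8
, [-0.0039, -0.002, -0.0003, 0, 0, 0, 0.8
, [-0.004, -0.0017, -0.0003, 0, 0, 0, 0.8
, [-0.0042, -0.0013, -0.0003, 0, 0, 0, 0.8
, [-0.0043, -0.001, -0.0003, 0, 0, 0, 0.8
, [-0.0043, -0.0006, -0.0003, 0, 0, 0, 0.8
, [-0.0044, -0.0002, -0.0003, 0, 0, 0, 0.8
, [-0.0044, 0.0002, -0.0003, 0, 0, 0, 0.8
, [-0.0043, 0.0006, -0.0003, 0, 0, 0, 0.8
, [-0.0043, 0.0009, -0.0003, 0, 0, 0, 0.8
, [-0.0042, 0.0013, -0.0003, 0, 0, 0, 0.8
, [-0.004, 0.0017, -0.0003, 0, 0, 0, 0.8
, [-0.0039, 0.002, -0.0003, 0, 0, 0, 0.8
, [-0.0037, 0.0023, -0.0003, 0, 0, 0, 0.8
, [-0.0035, 0.0026, -0.0003, 0, 0, 0, 0.8
```

View pics/s15b.png

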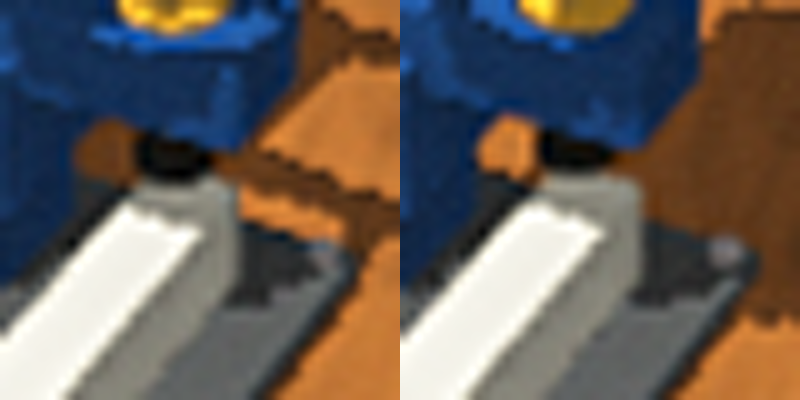

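>>> apply_moves([
  [[-0.0005,-0.0005,0,0,0,0,0.8],[-0.001,-0.0011,-0.0001,0,0,0,0.8],[-0.0015,-0.0016,-0.0001,0,0,0,0.8],[-0.0019,-0.0021,-0.0002,0,0,0,0.8],[-0.0024,-0.0027,-0.0002,0,0,0,0.8],[-0.0029,-0.0032,-0.0003,0,0,0,0.8],[-0.0029,-0.0032,-0.0003,0,0,0,0.8],[-0.0029,-0.0032,-0.0003,0,0,0,0.8]],
])

```text
time: 26.12
tool_pos: [0.5581, -0.1706, 0.1852]
tcp_rot: [-2.397, -2.03, 0.0]
wrist_force: [3.4, 2.0, -0.4]
width: 0.247
```

>>> apply_moves([
  [[-0.0005,-0.0005,0,0,0,0,0.8],[-0.0011,-0.001,-0.0001,0,0,0,0.8],[-0.0016,-0.0015,-0.0001,0,0,0,0.8],[-0.0021,-0.002,-0.0002,0,0,0,0.8],[-0.0027,-0.0025,-0.0002,0,0,0,0.8],[-0.0032,-0.003,-0.0003,0,0,0,0.8],[-0.0032,-0.003,-0.0003,0,0,0,0.8],[-0.0032,-0.003,-0.0003,0,0,0,0.8]],
])

```text
time: 26.78
tool_pos: [0.5546, -0.1733, 0.1854]
tcp_rot: [-2.397, -2.03, 0.0]
wrist_force: [2.8, 3.7, -1.3]
width: 0.252
```

>>> apply_moves([
  [[-0.0006,-0.0005,0,0,0,0,0.8],[-0.0012,-0.0009,-0.0001,0,0,0,0.8],[-0.0017,-0.0014,-0.0001,0,0,0,0.8],[-0.0023,-0.0018,-0.0002,0,0,0,0.8],[-0.0029,-0.0022,-0.0002,0,0,0,0.8],[-0.0035,-0.0027,-0.0003,0,0,0,0.8],[-0.0035,-0.0027,-0.0003,0,0,0,0.8],[-0.0035,-0.0027,-0.0003,0,0,0,0.8]],
])

```text
time: 27.45
tool_pos: [0.5513, -0.1763, 0.1858]
tcp_rot: [-2.397, -2.03, 0.0]
wrist_force: [2.3, 3.9, -1.5]
width: 0.252
```

>>> apply_moves([
  [[-0.0006,-0.0004,0,0,0,0,0.8],[-0.0012,-0.0008,-0.0001,0,0,0,0.8],[-0.0018,-0.0012,-0.0001,0,0,0,0.8],[-0.0025,-0.0016,-0.0001,0,0,0,0.8],[-0.0031,-0.002,-0.0002,0,0,0,0.8],[-0.0037,-0.0024,-0.0002,0,0,0,0.8],[-0.0037,-0.0024,-0.0002,0,0,0,0.8],[-0.0037,-0.0024,-0.0002,0,0,0,0.8]],
])

```text
time: 28.12
tool_pos: [0.5501, -0.1777, 0.1861]
tcp_rot: [-2.397, -2.03, -0.007]
wrist_force: [7.2, 9.0, -2.9]
width: 0.255
```

>>> apply_moves([
  [[-0.0003,-0.0002,0,0,0,0,0.8],[-0.0005,-0.0003,0,0,0,0,0.8],[-0.0007,-0.0004,0,0,0,0,0.8],[-0.0007,-0.0004,0,0,0,0,0.8],[-0.0007,-0.0004,0,0,0,0,0.8],[-0.0007,-0.0004,0,0,0,0,0.8],[-0.0007,-0.0004,0,0,0,0,0.8],[-0.0007,-0.0004,0,0,0,0,0.8]],
])

```text
time: 28.78
tool_pos: [0.5499, -0.178, 0.1861]
tcp_rot: [-2.397, -2.03, -0.008]
wrist_force: [8.3, 9.9, -2.8]
width: 0.251
```

```bash
python3 fr.py 139; python3 look.py l16
```

```text
Fr 0.2 Ft -12.9 Fz -2.8 r 0.0492 ang 138.13 z 0.1861 w 0.251 t 28.78
t28.78 [ 0.5499 -0.178   0.1861] yaw -9.47 tilt [0.0036 0.0033] F [ 8.3  9.9 -2.8] w0.251 q [-0.36  0.09  1.84  0.    1.2  -0.2 ]
```

View pics/l16.png

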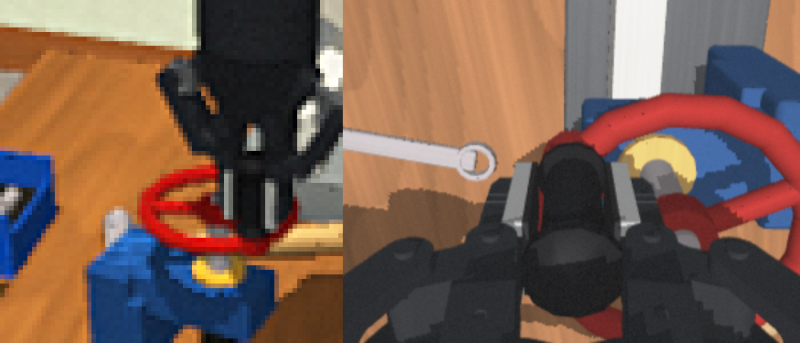

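>>> apply_moves([
  [[0.0008,0.0005,0,0,0,0,0.8],[0.0016,0.001,0,0,0,0,0.8],[0.0016,0.001,0,0,0,0,0.3],[0.0016,0.001,0,0,0,0,-0.3],[0.0016,0.001,0,0,0,0,-1],[0.0016,0.001,-0.005,0,0,0,-1],[0.0016,0.001,-0.015,0,0,0,-1],[0.0016,0.001,-0.03,0,0,0,-1]],
])

```text
time: 29.55
tool_pos: [0.5481, -0.1788, 0.2156]
tcp_rot: [-2.396, -2.028, 0.003]
wrist_force: [-0.0, 0.4, 0.2]
width: 0.994
```

```bash
brief(){ :; }; python3 - <<'E'
from h import *
brief()
st=readout.read_state()
# tube centre estimate using clamp frame
T=lambda u,v:(240+u/7,110+v/7)
c=0
y=np.array([np.sin(np.radians(9.5)),np.cos(np.radians(9.5)),0]);H=np.array([.5865,-.2110,0])
for d in(.09,.115):print(d,H+y*d)
print(rel(np.r_[st['tool_pos'][:2],.33],-9.5))
E
```

```text
t29.55 [ 0.5481 -0.1788  0.2156] yaw -9.51 tilt [-0.0028  0.0005] F [-0.   0.4  0.2] w0.994 q [-0.36  0.08  1.81 -0.    1.26 -0.19]
0.09 [ 0.60135428 -0.1222343   0.        ]
0.115 [ 0.60548047 -0.09757716  0.        ]
[ 0.000e+00 -3.000e-04 -1.144e-01 -9.000e-04 -0.000e+00 -1.000e-04]
```

```bash
python3 - <<'E'
from h import *
y=np.array([np.sin(np.radians(9.5)),np.cos(np.radians(9.5)),0]);H=np.array([.5860,-.2110,0])
P=H+y*.12;print(P)
print(rel(P+[0,0,.29],-9.5))
print(rel(P+[0,0,.12],-9.5))
E
```

```text
[ 0.60580571 -0.09264573  0.        ]
[ 0.0945  0.0425 -0.0746 -0.0009 -0.     -0.0001]
[ 0.0945  0.043   0.0954 -0.0009 -0.     -0.0001]
```

>>> apply_moves([
  [[0,0,-0.04,0,0,0,-1],[0,0,-0.075,0,0,0,-1],[0.015,0.007,-0.075,0,0,0,-1],[0.04,0.018,-0.075,0,0,0,-1],[0.07,0.032,-0.07,0,0,0,-1],[0.094,0.043,-0.04,0,0,0,-1],[0.094,0.043,-0.01,0,0,0,-1],[0.094,0.043,0.01,0,0,0,-1]],
])

```text
time: 30.22
tool_pos: [0.6072, -0.0918, 0.2048]
tcp_rot: [-2.395, -2.033, 0.001]
wrist_force: [-1.2, -0.3, -1.2]
width: 0.999
```

>>> apply_moves([
  [[0,0,0.03,0,0,0,-1],[0,0,0.06,0,0,0,-1],[0,0,0.08,0,0,0,-1],[0,0,0.09,0,0,0,-1],[0,0,0.095,0,0,0,-1],[0,0,0.095,0,0,0,-1],[0,0,0.095,0,0,0,-1],[0,0,0.095,0,0,0,-1]],
])

```text
time: 30.88
tool_pos: [0.6088, -0.0935, 0.1133]
tcp_rot: [2.395, 2.028, 0.004]
wrist_force: [-0.4, 0.0, 0.8]
width: 1.003
```

```bash
python3 - <<'E'
from h import *
brief();st=readout.read_state();w=read_camera('wrist');s=read_camera('side')
import pickle;pickle.dump(st,open('w17.pkl','wb'))
crop(w,0,0,512,384,1.5625,'pics/w17.png');crop(s,150,100,160,120,5,'pics/s17.png')
E
```

```text
t30.88 [ 0.6088 -0.0935  0.1133] yaw -9.49 tilt [ 0.0037 -0.0007] F [-0.4  0.   0.8] w1.003 q [-0.19  0.22  1.83 -0.    1.08 -0.03]
```

View pics/w17.png

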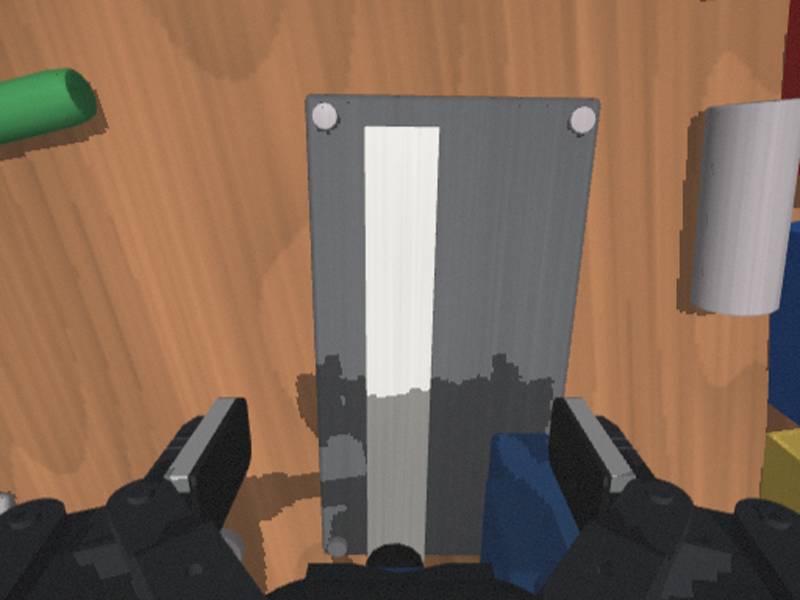

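View pics/s17.png

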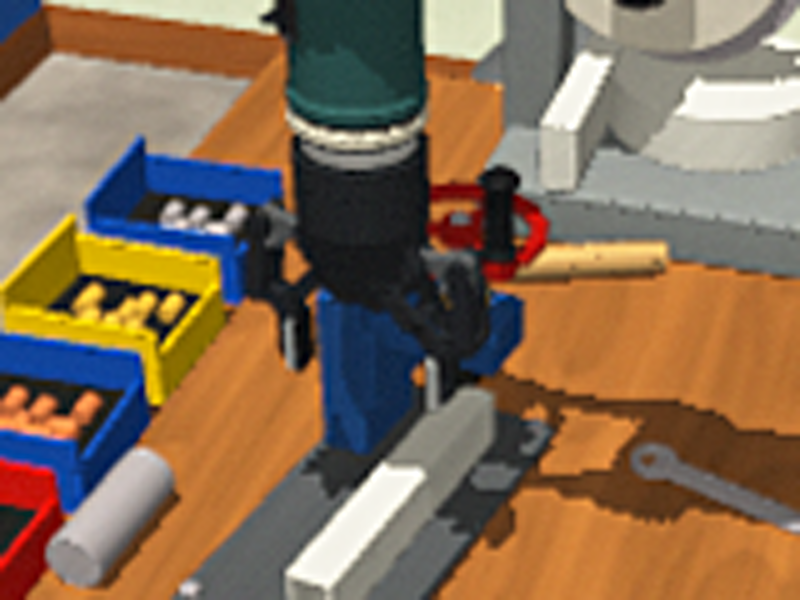

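```bash
python3 - <<'E'
from h import *
import pickle
brief();st=pickle.load(open('w17.pkl','rb'));c=cam('wrist',st);s=1.5625
for u in [(364,127),(440,127),(368,540),(426,540)]:print(atz('wrist',(u[0]/s,u[1]/s),.06,c))
s2=readout.read_state();print(rel([s2['tool_pos'][0],s2['tool_pos'][1],.02],-9.5))
E
```

```text
t30.98 [ 0.6085 -0.0934  0.113 ] yaw -9.48 tilt [ 0.0033 -0.0007] F [ 0.3  0.1 -0.4] w1.003 q [-0.19  0.22  1.83 -0.    1.08 -0.03]
[ 0.60748511 -0.01153678  0.06      ]
[ 0.63749581 -0.01652419  0.06      ]
[ 0.57172671 -0.21322667  0.06      ]
[ 0.60160965 -0.21831882  0.06      ]
[ 0.     -0.0003  0.093   0.0011  0.      0.0001]
```

>>> apply_moves([
  [[0,0,0.025,0,0,0,-1],[0,0,0.05,0,0,0,-1],[0,0,0.07,0,0,0,-1],[0,0,0.085,0,0,0,-0.6],[0,0,0.093,0,0,0,-0.2],[0,0,0.093,0,0,0,0],[0,0,0.093,0,0,0,0],[0,0,0.093,0,0,0,0]],
], force=50)

```text
time: 31.65
tool_pos: [0.6086, -0.0933, 0.0196]
tcp_rot: [2.396, 2.029, 0.003]
wrist_force: [0.1, 0.8, 0.7]
width: 0.5
```

```bash
python3 - <<'E'
from h import *
brief();w=read_camera('wrist');s=read_camera('side')
crop(w,100,130,312,234,2.5,'pics/w18.png');crop(s,180,120,100,75,8,'pics/s18.png')
E
```

```text
t31.65 [ 0.6086 -0.0933  0.0196] yaw -9.48 tilt [ 0.0026 -0.0005] F [0.1 0.8 0.7] w0.500 q [-0.19  0.33  1.89  0.    0.92 -0.03]
```

View pics/s18.png

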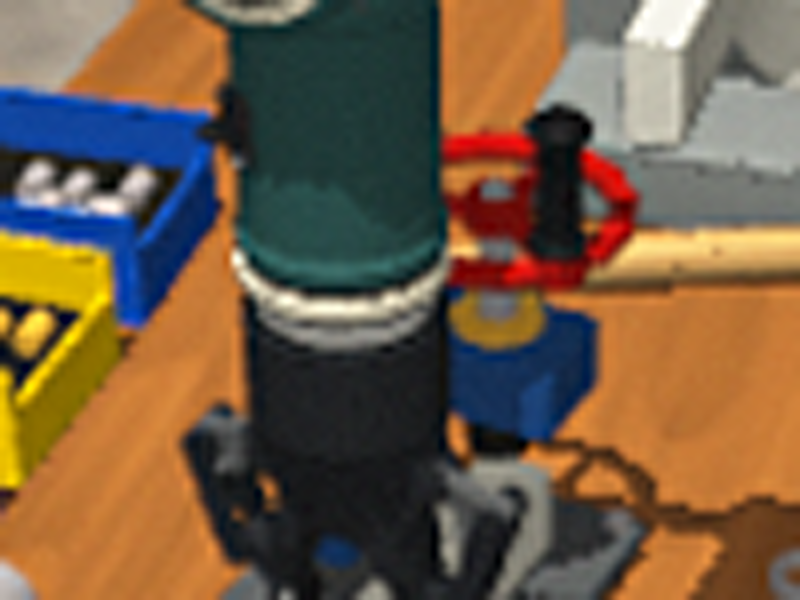

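View pics/w18.png

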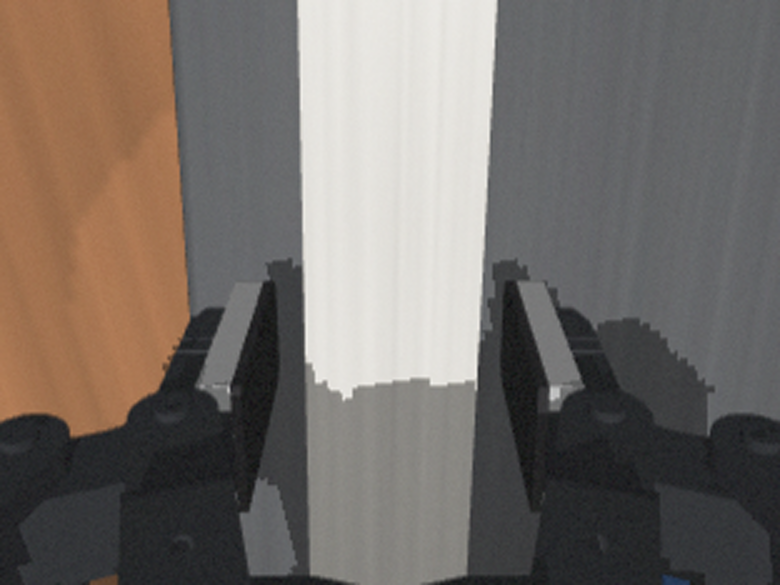

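>>> apply_moves([
  [[0,0,0.003,0,0,0,0],[0,0,0.007,0,0,0,0],[0,0,0.01,0,0,0,0],[0,0,0.013,0,0,0,0],[0,0,0.013,0,0,0,0.2],[0,0,0.013,0,0,0,0.4],[0,0,0.013,0,0,0,0.8],[0,0,0.013,0,0,0,0.8]],
], force=50)

```text
time: 32.42
tool_pos: [0.607, -0.093, 0.0048]
tcp_rot: [-2.397, -2.03, 0.0]
wrist_force: [-0.2, 0.0, -1.4]
width: 0.346
```

```bash
python3 - <<'E'
from h import *
brief();w=read_camera('wrist');s=read_camera('side')
crop(w,100,130,312,234,2.5,'pics/w19.png');crop(s,180,120,100,100,6,'pics/s19.png');brief()
E
```

```text
t32.42 [ 0.607  -0.093   0.0048] yaw -9.48 tilt [-0.0004  0.0001] F [-0.2  0.  -1.4] w0.346 q [-0.19  0.35  1.9  -0.    0.89 -0.03]
t32.52 [ 0.6069 -0.093   0.0048] yaw -9.48 tilt [-0.0004  0.0001] F [ 0.7 -0.4 -2.1] w0.346 q [-0.19  0.35  1.9   0.    0.89 -0.03]
```

View pics/w19.png

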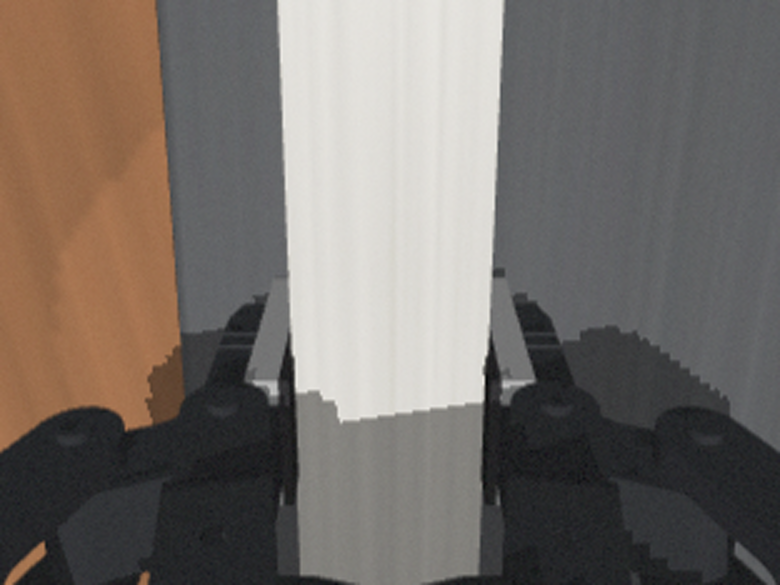

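View pics/s19.png

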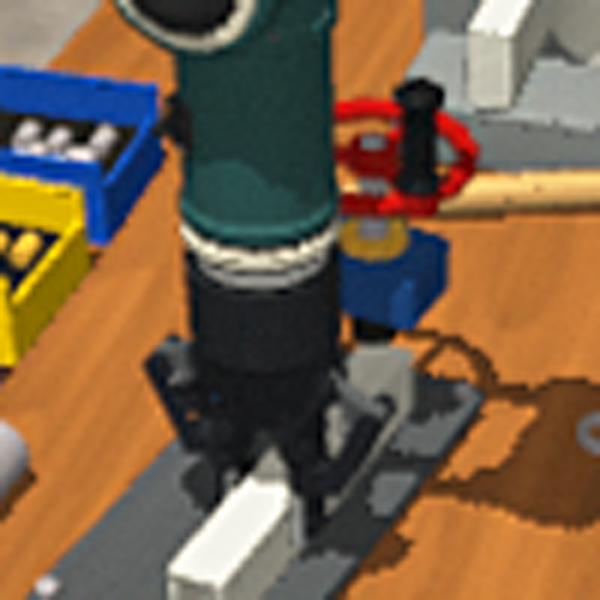

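>>> apply_moves([
  [[0,0,-0.002,0,0,0,0.9],[0,0,-0.005,0,0,0,0.9],[0,0,-0.008,0,0,0,0.9],[0,0,-0.01,0,0,0,0.9],[0,0,-0.01,0,0,0,0.9],[0.005,0,-0.01,0,0,0,0.9],[0.015,0,-0.01,0,0,0,0.9],[0.03,0,-0.01,0,0,0,0.9]],
], force=60)

```text
time: 33.18
tool_pos: [0.6119, -0.0633, 0.0149]
tcp_rot: [-2.399, -2.028, 0.0]
wrist_force: [0.5, 0.4, -2.3]
width: 0.342
```

```bash
python3 - <<'E'
from h import *
brief();s=read_camera('side')
crop(s,150,120,130,110,6,'pics/s20.png')
E
```

```text
t33.18 [ 0.6119 -0.0633  0.0149] yaw -9.57 tilt [-0.0003 -0.    ] F [ 0.5  0.4 -2.3] w0.342 q [-0.14  0.34  1.9  -0.    0.91  0.02]
```

View pics/s20.png

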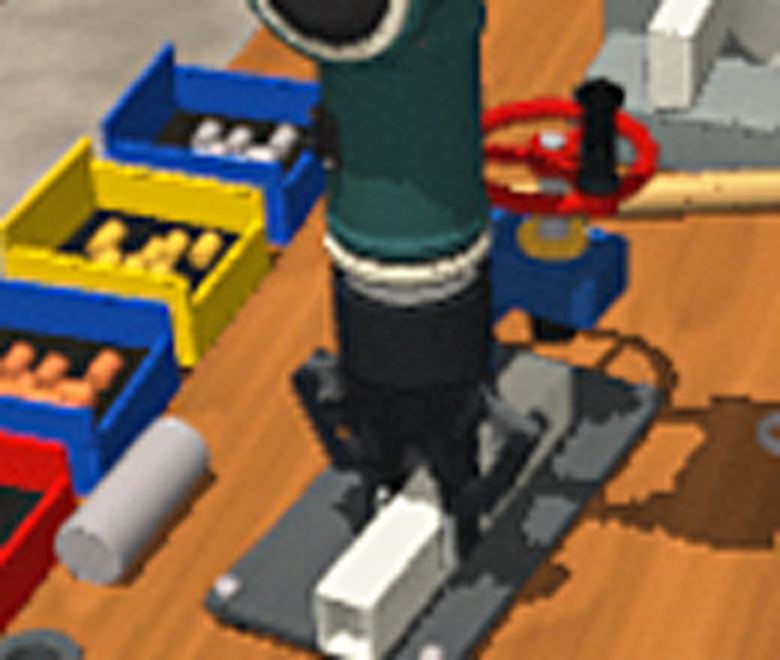

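>>> apply_moves([
  [[0.02,0,0,0,0,0,0.9],[0.04,0,0,0,0,0,0.9],[0.06,0,0,0,0,0,0.9],[0.08,0,0,0,0,0,0.9],[0.1,0,-0.01,0,0,0,0.9],[0.11,0,-0.03,0,0,0,0.9],[0.12,0,-0.05,0,0,0,0.9],[0.12,0,-0.075,0,0,0,0.9]],
])

```text
time: 33.9
tool_pos: [0.6305, 0.0585, 0.089]
tcp_rot: [-2.392, -2.032, 0.003]
wrist_force: [0.9, -0.5, -2.3]
width: 0.343
```

```bash
python3 - <<'E'
from h import *
brief()
# tube centre is ~29mm along tool -x from TCP at grasp
C=np.array([.4699,.3102]);ty=77.5
M=yawmat(ty);P=C+.029*M[:2,0];print(P,M[:,0])
print("hi",rel([*P,.17],ty))
E
```

```text
t33.90 [0.6305 0.0585 0.089 ] yaw -9.32 tilt [-0.0031  0.0011] F [ 0.9 -0.5 -2.3] w0.343 q [0.05 0.28 1.81 0.   1.05 0.21]
[0.44158742 0.31647675] [-0.97629601  0.21643961  0.        ]
hi [ 0.224  -0.2285 -0.0801 -0.0007 -0.0009 -0.4824]
```

>>> apply_moves([
  [[0,0,-0.03,0,0,0,0.9],[0.01,-0.01,-0.06,0,0,-0.01,0.9],[0.025,-0.025,-0.08,0,0,-0.035,0.9],[0.045,-0.045,-0.08,0,0,-0.07,0.9],[0.065,-0.065,-0.08,0,0,-0.105,0.9],[0.085,-0.085,-0.08,0,0,-0.14,0.9],[0.105,-0.105,-0.08,0,0,-0.175,0.9],[0.125,-0.125,-0.08,0,0,-0.21,0.9]],
])

```text
time: 34.57
tool_pos: [0.5275, 0.2009, 0.1699]
tcp_rot: [-1.602, -2.702, -0.0]
wrist_force: [-1.1, 0.3, -2.4]
width: 0.34
```

```bash
python3 - <<'E'
from h import *
brief()
print("hi",rel([.4416,.3165,.15],77.5))
E
```

```text
t34.57 [0.5275 0.2009 0.1699] yaw 28.67 tilt [-0.0004  0.0004] F [-1.1  0.3 -2.4] w0.340 q [ 0.32  0.08  1.88  0.    1.17 -0.18]
hi [ 1.426e-01 -1.990e-02  1.990e-02  0.000e+00 -2.000e-04 -2.713e-01]
```

>>> apply_moves([
  [[0.02,-0.003,0,0,0,-0.035,0.9],[0.04,-0.006,0,0,0,-0.07,0.9],[0.06,-0.009,0.002,0,0,-0.105,0.9],[0.08,-0.012,0.005,0,0,-0.14,0.9],[0.1,-0.015,0.01,0,0,-0.175,0.9],[0.12,-0.017,0.015,0,0,-0.21,0.9],[0.135,-0.019,0.02,0,0,-0.245,0.9],[0.1426,-0.02,0.02,0,0,-0.2713,0.9]],
])

```text
time: 35.23
tool_pos: [0.4409, 0.3168, 0.1486]
tcp_rot: [-0.339, -3.12, 0.001]
wrist_force: [-0.1, 0.3, -2.3]
width: 0.342
```

>>> apply_moves([
  [[0,0,0,0,0,0,0.9],[0,0,0,0,0,0,0.9],[0,0,0.01,0,0,0,0.9],[0,0,0.025,0,0,0,0.9],[0,0,0.04,0,0,0,0.9],[0,0,0.05,0,0,0,0.9],[0,0,0.05,0,0,0,0.9],[0,0,0.05,0,0,0,0.9]],
])

```text
time: 35.9
tool_pos: [0.4435, 0.314, 0.099]
tcp_rot: [-0.353, -3.12, 0.002]
wrist_force: [-0.2, 0.6, -2.0]
width: 0.342
```

```bash
python3 - <<'E'
from h import *
brief();t=read_camera('top');s=read_camera('side');w=read_camera('wrist')
crop(t,110,120,120,130,5,'pics/t21.png');crop(s,120,220,200,160,4,'pics/s21.png');crop(w,0,0,512,384,1.5,'pics/w21.png')
E
```

```text
t35.90 [0.4435 0.314  0.099 ] yaw 77.07 tilt [-0.0017 -0.0012] F [-0.2  0.6 -2. ] w0.342 q [ 0.57  0.11  1.99 -0.    1.04 -0.77]
```

View pics/t21.png

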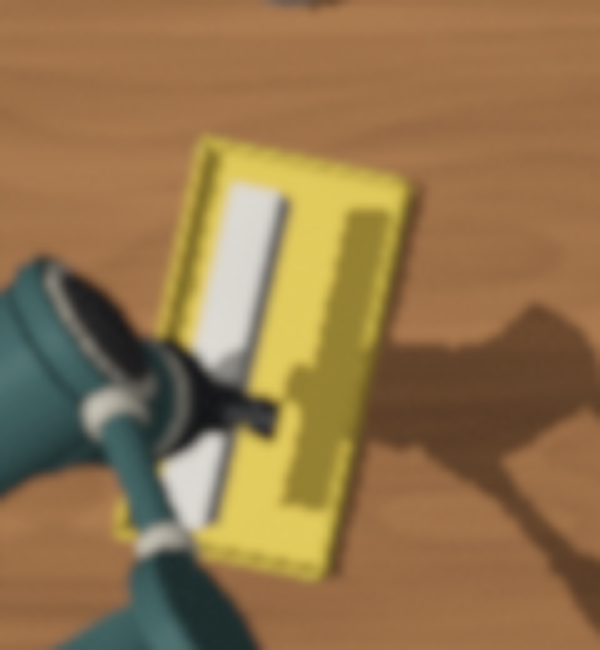

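View pics/s21.png

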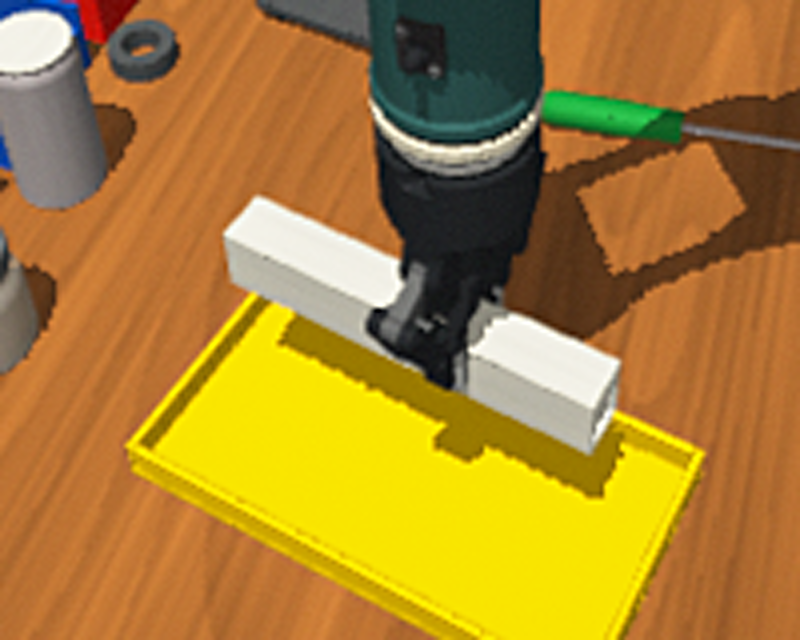

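View pics/w21.png

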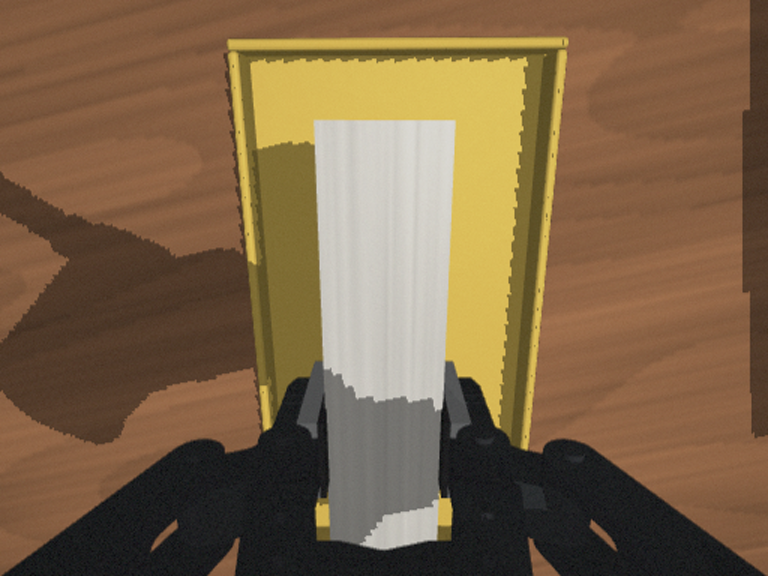

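>>> apply_moves([
  [[0,0,0.015,0,0,0,0.9],[0,0,0.03,0,0,0,0.9],[0,0,0.045,0,0,0,0.9],[0,0,0.06,0,0,0,0.9],[0,0,0.075,0,0,0,0.9],[0,0,0.088,0,0,0,0.9],[0,0,0.096,0,0,0,0.9],[0,0,0.1,0,0,0,0.9]],
])

```text
time: 36.72
tool_pos: [0.4438, 0.3147, -0.0005]
tcp_rot: [-0.352, -3.121, 0.001]
wrist_force: [-0.4, 0.9, -2.6]
width: 0.341
```

>>> apply_moves([
  [[0,0,0.001,0,0,0,0.9],[0,0,0.002,0,0,0,0.9],[0,0,0.003,0,0,0,0.9],[0,0,0.004,0,0,0,0.9],[0,0,0.005,0,0,0,0.9],[0,0,0.006,0,0,0,0.9],[0,0,0.006,0,0,0,0.9],[0,0,0.006,0,0,0,0.9]],
])

```text
time: 37.38
tool_pos: [0.4439, 0.3148, -0.006]
tcp_rot: [0.351, 3.122, -0.0]
wrist_force: [-0.5, 0.2, -2.6]
width: 0.346
```

```bash
python3 - <<'E'
from h import *
brief();s=read_camera('side')
crop(s,120,220,200,160,4,'pics/s22.png');brief()
E
```

```text
t37.38 [ 0.4439  0.3148 -0.006 ] yaw 77.16 tilt [ 0. -0.] F [-0.5  0.2 -2.6] w0.346 q [ 0.57  0.25  2.06 -0.    0.83 -0.78]
t37.43 [ 0.4439  0.3148 -0.006 ] yaw 77.15 tilt [0. 0.] F [ 0.5  0.4 -2.4] w0.346 q [ 0.57  0.25  2.06  0.    0.83 -0.78]
```

View pics/s22.png

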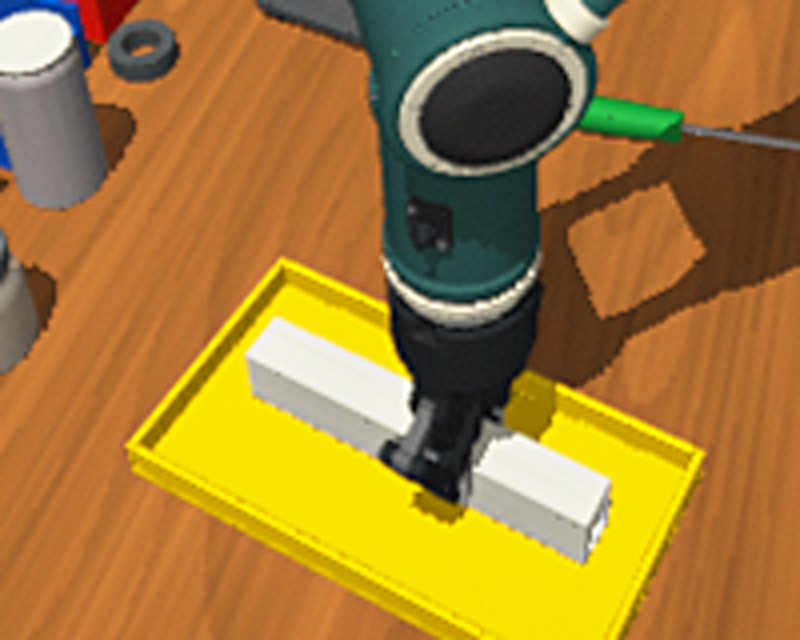

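Still hanging (−2.5 N), ~4 mm to go. Lower in small steps until the force changes.

>>> apply_moves([
  [[0,0,0.0005,0,0,0,0.9],[0,0,0.001,0,0,0,0.9],[0,0,0.0015,0,0,0,0.9],[0,0,0.002,0,0,0,0.9],[0,0,0.0025,0,0,0,0.9],[0,0,0.003,0,0,0,0.9],[0,0,0.003,0,0,0,0.9],[0,0,0.003,0,0,0,0.9]],
])

```text
time: 38.1
tool_pos: [0.4438, 0.3148, -0.0091]
tcp_rot: [-0.351, -3.122, 0.0]
wrist_force: [0.5, 0.6, -2.6]
width: 0.338
```

>>> apply_moves([
  [[0,0,0.0003,0,0,0,0.9],[0,0,0.0006,0,0,0,0.9],[0,0,0.0009,0,0,0,0.9],[0,0,0.0012,0,0,0,0.9],[0,0,0.0015,0,0,0,0.9],[0,0,0.0015,0,0,0,0.9],[0,0,0.0015,0,0,0,0.9],[0,0,0.0015,0,0,0,0.9]],
])

```text
time: 38.77
tool_pos: [0.4439, 0.3148, -0.0104]
tcp_rot: [0.351, 3.122, -0.0]
wrist_force: [-0.8, -0.5, -0.8]
width: 0.34
```

>>> apply_moves([
  [[0,0,0.0002,0,0,0,0.9],[0,0,0.0004,0,0,0,0.9],[0,0,0.0006,0,0,0,0.9],[0,0,0.0006,0,0,0,0.9],[0,0,0.0006,0,0,0,0.9],[0,0,0.0006,0,0,0,0.9],[0,0,0.0006,0,0,0,0.9],[0,0,0.0006,0,0,0,0.9]],
])

```text
time: 39.43
tool_pos: [0.4439, 0.3148, -0.0104]
tcp_rot: [-0.351, -3.122, 0.0]
wrist_force: [-2.8, -2.1, 5.0]
width: 0.345
```

Seated (+5 N upward, no further travel). Release gently and rise.

>>> apply_moves([
  [[0,0,0,0,0,0,0.2],[0,0,0,0,0,0,0.1],[0,0,0,0,0,0,0],[0,0,0,0,0,0,0],[0,0,-0.01,0,0,0,0],[0,0,-0.03,0,0,0,0],[0,0,-0.06,0,0,0,0],[0,0,-0.09,0,0,0,0]],
])

```text
time: 40.1
tool_pos: [0.443, 0.3142, 0.0794]
tcp_rot: [-0.351, -3.12, 0.002]
wrist_force: [1.1, 0.5, 0.2]
width: 0.498
```

>>> apply_moves([
  [[0,0,-0.03,0,0,0,-0.5],[0,0,-0.06,0,0,0,-1],[0.03,0,-0.09,0,0,0,-1],[0.03,0,-0.11,0,0,0,-1],[0.03,0,-0.12,0,0,0,-1],[0.03,0,-0.12,0,0,0,-1],[0.03,0,-0.12,0,0,0,-1],[0.03,0,-0.12,0,0,0,-1]],
])

```text
time: 40.77
tool_pos: [0.4141, 0.3207, 0.1971]
tcp_rot: [-0.352, -3.12, 0.003]
wrist_force: [-0.1, -0.2, 0.0]
width: 1.002
```

```bash
python3 - <<'E'
from h import *
brief();s=read_camera('side');t=read_camera('top');w=read_camera('wrist')
crop(s,0,0,512,384,1.5625,'pics/s23.png');crop(t,0,0,512,384,1.5625,'pics/t23.png');crop(w,0,0,512,384,1.5,'pics/w23.png')
E
```

```text
t40.77 [0.4141 0.3207 0.1971] yaw 77.13 tilt [-0.0022 -0.0017] F [-0.1 -0.2  0. ] w1.002 q [ 0.61 -0.01  1.93 -0.    1.22 -0.73]
```

View pics/s23.png

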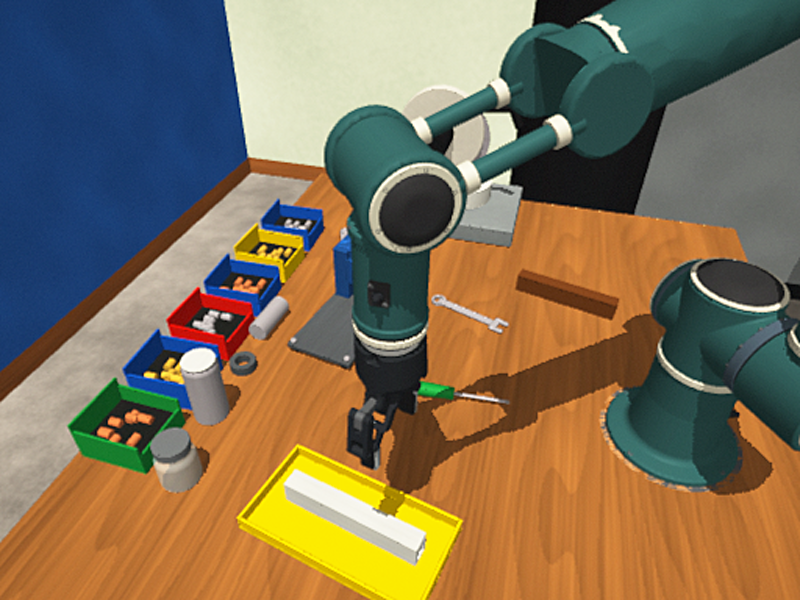

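View pics/t23.png

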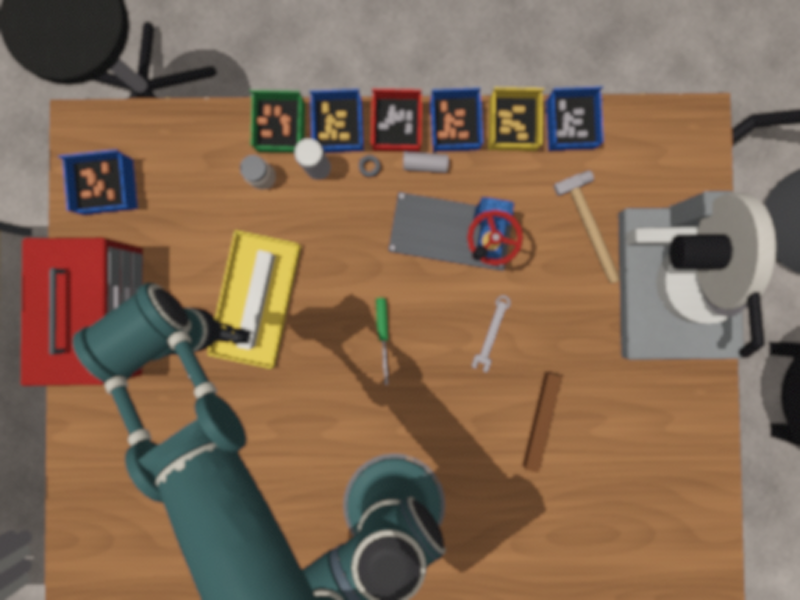

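View pics/w23.png

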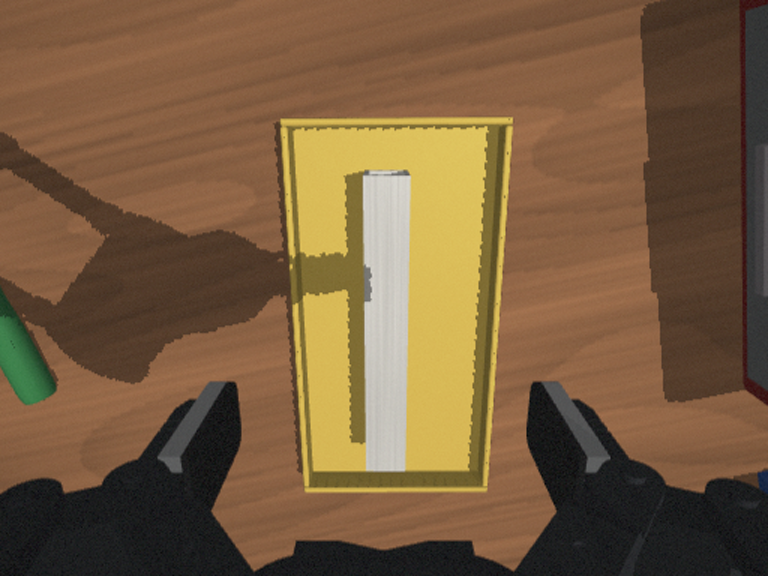

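```bash
python3 - <<'E'
from h import *
st=readout.read_state();w=read_camera('wrist');c=cam('wrist',st)
crop(w,180,70,170,260,2.2,'pics/w24.png')
a=np.array([.9763,-.2164]);C=np.array([.4699,.3102])
for n,u,z in [("far top",(386,176),.045),("near top",(386,470),.045),("wallfar",(396,119),.027),("wallnear",(396,491),.027)]:
    p=atz('wrist',(u[0]/1.5,u[1]/1.5),z,c);print(n,p.round(4),"along %.4f"%((p[:2]-C)@a))
brief()
E
```

```text
far top [0.3651 0.3331 0.045 ] along -0.1072
near top [0.5786 0.2849 0.045 ] along 0.1116
wallfar [0.3335 0.3468 0.027 ] along -0.1411
wallnear [0.614  0.2853 0.027 ] along 0.1461
t40.97 [0.414  0.3208 0.197 ] yaw 77.13 tilt [-0.0027 -0.0019] F [ 0.3  0.5 -0.5] w1.001 q [ 0.61 -0.01  1.93 -0.    1.23 -0.73]
```

View pics/w24.png

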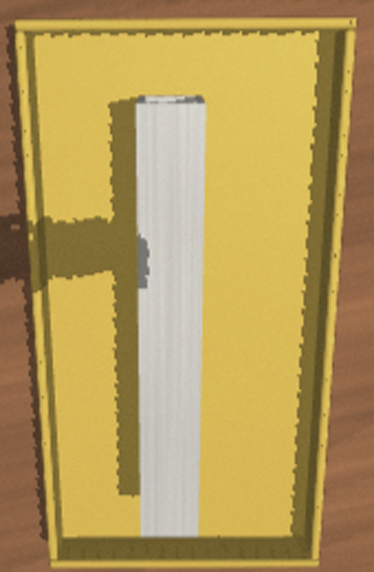

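```bash
python3 -c "
from workcell import bot
print(bot.finish_job())"
```

```text
the job is handed in; nothing more can be done
None
```

The clamp is wound open to its top stop, and the aluminium tube lies flat in the yellow tray. I handed the job in at about 41 s; no verdict came back.

- **Winding:** I turned the handwheel about 1.25 turns counter-clockwise. Running force on the handle was about 4–6 N. At the stop it rose to 11.5 N, then 12.9 N on a small confirming push with almost no further travel. I eased back before letting go. No reading exceeded 13 N, so the clamp stayed well under the 20 N limit.
- **Tube:** I lifted it about 10 mm under the raised foot, slid it out along the clamp and carried it to the tray. I lowered it in small steps until the floor took its weight (5 N upward) and then released it.
- **Last checks:**
  - The wrist picture shows the tube about 219 mm long at the height expected when lying flat. It is roughly centred, with about 30 mm clear of each end wall.
  - The gripper was open and about 0.2 m up, reading near 0 N.
  - In the top view the other things on the bench look unmoved.
- **What disagreed:**
  - The fingertips sat about 20 mm farther back than the description says.
  - I needed a few careful tries to seat the grip on the handle. The first try closed on its top flange. The final opening read about 21 mm instead of 18 mm, so the pads probably still touched the flanges.

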